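# Reassemble the wine-saver pump and stow its stoppers

## Robot

A 6-joint arm with a two-finger parallel gripper is mounted at the origin on a cart in front of the work surface, level with it; the furniture and walls round the work are solid. World frame = base frame: x ahead of the robot, y to its left, z up, the work surface at z = 0. Lengths are in m, angles in degrees, forces in N, time in s.
With the tool pointing down it reaches from about 0.4 to 0.925 m from the base axis. Payload 3.4 kg.
Tool frame: the origin (TCP) lies midway between the tips of the shut fingers; the grasp point (between the pads) lies 19 mm behind it; z points along the fingers, y is the line along which they close (so a half turn about z gives the same grasp; the last joint's range is limited). The gripper opens to 85 mm and grips with 20 to 120 N. Pads are 22 mm wide; open, the fingers measure 114 mm over their backs; the gripper's body (76 mm by 85 mm) begins 54 mm behind the grasp point. The pads swing forward as they close: fully open they stand 13 mm farther back than shut.
Start: joints at [59.043, 17.578, 86.31, -0, 76.112, -4.211], TCP at [0.259, 0.513, 0.231] pointing down, gripper open.
Joint ranges: [-179.03, 179.03], [-60, 130.46], [8.19, 133.38], [-81.62, 261.62], [5.75, 156.47], [-153.77, 153.77]. Speed limits (degrees/s): [147.25, 147.25, 180, 180, 180, 180].

## Interface

Orientations are given as [roll, pitch, yaw] about the fixed x, y, z axes, in that order (R = Rz(yaw) Ry(pitch) Rx(roll)).
In Python, from cell import arm gives the robot as it stands.
- The arm moves only by the tool drive_tool, never from a script. Its argument "targets" is a list of rows, each a list of 3 entries, a list of its own where there are three numbers: the shift along the tool's x, y, z in mm, then the turn about the tool's z in rad, then the gripper command: -1 is fully open, 1 is shut, values between are in proportion. A call has 1 to 12 rows; each row is the pose to reach, as a shift and turn from the pose commanded when the call began, along the tool's axes at that moment; what a row does not reach only later rows make up. A row lasts 1/10 s, in which the tool goes at most 50 mm and 8.59 degrees, less where a joint would pass 70% of its speed; a pose out of reach is approached as far as the arm can. A call with a gripper value outside its range is refused whole. The fingers move at their own pace and stop on an object; "squeeze" is the grip in N (left out, the last holds). Time passes only in rows, so rows that repeat a pose let the fingers close. It gives the time, the measured TCP pose, the force, the opening and the grip force at its end, in the units of the state.
- arm.observe(): the state, without advancing time (a new reading comes with each control period).
- arm.grab_frame(name): name is "scene" or "top" or "wrist"; returns (picture, depth): 420x560x3 uint8, red, green, blue; 420x560 float32, m along the optical axis (not along the pixel's ray), 0 where there is no reading.
- arm.camera_model(name): a dict with "fx", "fy", "cx", "cy" (pixels), "pose" (4x4, takes a point from camera to world coordinates). Camera axes: x right, y down, z forward; pixel columns grow to the right and rows downward; lengths in m; the calibration is good to about 2 mm. A picture is of the moment at which its call begins: read the wrist's pose just before it. camera_model takes no time and is no camera call; for the wrist camera it gives the pose at the moment of the call.
- arm.close_job(): hands the job in; it is judged then, once.
Trained networks look in the newest picture that a camera, given by its name, has taken for a name from the list of things; names that differ only in an ending like _2 or _b are one class to them, and where a whole thing is asked for, a point or a joint stands for the part that bears it (a point fixed in the world has none). Each returns a list of dicts, best first, with "p" (0 to 1); they miss things now and then, are a little off and sometimes report something else, mostly with a low value. They report only what shows in the picture. A call takes as long as a camera call. They do not tell look-alikes from the thing itself.
- arm.boxes_of(camera, query): "centre" ([row, column] in pixels, amid what is visible of it).
- arm.regions_of(camera, query): "region" (420x560 bool, what is visible of it) and "centre" ([row, column] in pixels, amid what is visible of it).
- arm.mark_of(camera, query): "centre" ([row, column] in pixels: a listed point, or the origin of a listed thing).
The state is a dict: "t": time; "q": joint angles; "qd": joint speeds; "joint_efforts": joint torques, N m; "tool_pos": TCP position; "tool_rot": TCP orientation; "wrist_force": force on the tool from outside, world axes, zero at the start; "torque": the same for the moment, N m; "grip_width": opening from 0.0 (shut) to 1.0 (fully open); "finger_force": force on a finger pad.
Only numpy, scipy, OpenCV 4.12 (cv2) and the standard library are available. Lean on these libraries where they do the work, as an engineer would, in place of code of your own. Each camera call takes 0.05 s, during which the arm holds its last target. There are 200 camera calls.

## Task

Put the washed wine-saver pump back together: draw its steel fork fully back by the red knob, put the blue bearing ring, then the aluminium spacer, then the brass washer (hub up) down onto the shaft, each fully seated, and then push the fork fully home into its keeper over the stack. As part of tidying up, at any point, press every loose bottle stopper, head down and upright, fully into a cutout of the case insert, one to a cutout. Leave the bottles and glasses at the back undisturbed.

Things in the scene. Friction and masses are not known exactly. Their poses are not given: they have to be found in the camera images.
- shaft_foot (a point): on the axis of the fixed pump stand's upright steel shaft, where it meets the top of the grey base plate (8 mm above the work surface). z up; the fork slides home towards -y; the plate is 96 mm along x and reaches from y -50 to +166 mm. Keeper: two posts at y -29 to -43 mm, joined by a bridge whose top is 64 mm above this point
- shaft_tip (a point): top of the shaft, 67 mm above shaft_foot; the shaft is 14 mm in diameter, tapered over its last 7 mm
- lock_fork (a joint): travel (m) of the flat steel retaining fork: 0 drawn fully back (tips 40 mm from the shaft axis), 0.078 fully home (a prong either side of the shaft, tips in the keeper). Moves along -y of shaft_foot as it grows; drags with about 2 N, stays where left. Underside 50 mm above shaft_foot, 2 mm above the finished stack; the guide rails beside it end 56 mm above that point
- fork_grip (a point): point on the axis of the fork's upright red knob (a pin 12 mm in diameter), to take it by from above; the pin is 36 mm tall, from 23 mm below this point to 13 mm above it. Same axes as shaft_foot. At travel 0 it lies 136 mm along +y from the shaft axis, 80 mm above shaft_foot
- bearing_mid (a point): centre of the blue bearing ring: 46 mm outside, 18 mm bore, 16 mm high, z up along its bore; lies flat
- spacer_mid (a point): centre of the aluminium spacer sleeve: 34 mm outside, 18 mm bore, 18 mm high, z up along its bore; stands on end
- washer_mid (a point): centre of the brass flanged washer, 14 mm high in all: flange 44 mm across and 5 mm thick below, hub 30 mm across and 9 mm high above it, 18 mm bore; z points up from flange to hub; it lies hub up and goes on the shaft so
- insert: fixed grey case insert in a wooden frame, 74 x 208 x 20 mm; origin under its centre, z up, its long side and the row of four equal round cutouts along its y
- cut_0 (a point): centre of the floor of a round cutout in the insert, 34.5 mm in diameter, 16 mm deep with a 1.5 mm chamfer at the mouth; floor 4 mm above the work surface. Two sprung balls in its walls (at its x sides) give it a friction fit: a stopper must be pressed in with about 6 to 10 N, past a slight snap. Cutouts are 48 mm apart
- cut_1 (a point): centre of the floor of a round cutout in the insert, 34.5 mm in diameter, 16 mm deep with a 1.5 mm chamfer at the mouth; floor 4 mm above the work surface. Two sprung balls in its walls (at its x sides) give it a friction fit: a stopper must be pressed in with about 6 to 10 N, past a slight snap. Cutouts are 48 mm apart
- cut_2 (a point): centre of the floor of a round cutout in the insert, 34.5 mm in diameter, 16 mm deep with a 1.5 mm chamfer at the mouth; floor 4 mm above the work surface. Two sprung balls in its walls (at its x sides) give it a friction fit: a stopper must be pressed in with about 6 to 10 N, past a slight snap. Cutouts are 48 mm apart
- cut_3 (a point): centre of the floor of a round cutout in the insert, 34.5 mm in diameter, 16 mm deep with a 1.5 mm chamfer at the mouth; floor 4 mm above the work surface. Two sprung balls in its walls (at its x sides) give it a friction fit: a stopper must be pressed in with about 6 to 10 N, past a slight snap. Cutouts are 48 mm apart
- stopper_a_mid (a point): silver bottle stopper (present or not), standing on its head: half-way up its axis, z up. 48 mm tall; the round head below is 33 mm across and 18 mm high, the plain stem above it 19 mm across and 30 mm high, to grasp by. Fully seated, this point is 24 mm above the cutout's floor
- stopper_b_mid (a point): silver bottle stopper (present or not), standing on its head: half-way up its axis, z up. 48 mm tall; the round head below is 33 mm across and 18 mm high, the plain stem above it 19 mm across and 30 mm high, to grasp by. Fully seated, this point is 24 mm above the cutout's floor
- stopper_c_mid (a point): silver bottle stopper (present or not), standing on its head: half-way up its axis, z up. 48 mm tall; the round head below is 33 mm across and 18 mm high, the plain stem above it 19 mm across and 30 mm high, to grasp by. Fully seated, this point is 24 mm above the cutout's floor
- stopper_d_mid (a point): silver bottle stopper (present or not), standing on its head: half-way up its axis, z up. 48 mm tall; the round head below is 33 mm across and 18 mm high, the plain stem above it 19 mm across and 30 mm high, to grasp by. Fully seated, this point is 24 mm above the cutout's floor
- wine: wine bottle 299 mm tall, 74 mm across, back left; bystander, origin at the centre of its underside
- bitters: small dasher bottle 138 mm tall, 47 mm across, at the back; bystander, origin at the centre of its underside
- votive: coloured ribbed glass votive, 73 mm across, 104 mm tall, at the back; bystander, origin at the centre of its underside
- glass: clear tumbler, 76 mm across, 86 mm tall, back right; bystander, origin at the centre of its underside
Things that resemble listed ones, but are neither listed nor needed, are in the scene too. Leave any black or turquoise look-alike of the part that bears stopper_d_mid alone.

How it is judged:
By the outcome, as a careful person would: the job done as asked, in the order asked, and still so for the second after the job is handed in, with the robot touching nothing.
Of stopper_a, stopper_b, stopper_c, stopper_d only 2 to 4 are there at a start; the rules pass over those that are not, and their reading is None.
At some moment in a run one of bearing, spacer, washer may be knocked a few centimetres aside while the robot is not near it.
It also fails if it takes over 210 s, if anything falls off the work surface, if the arm or the gripper's body presses on something with over 40 N, if the wrist force passes 120 N, or if a joint passes its speed limit or range.

## Working session

There is one attempt and no reset: what is moved stays moved. The work goes in short steps, Python scripts to look and compute and a tool call to move; the robot and the scene stay as the last step left them, time stands still between calls to the robot, and variables do not carry over. Pictures are saved under pics/ and viewed, at most 14 in all, crops included, and the job is handed in when it is done.

Besides the shell and the picture viewer there is one more tool, called after "Request:" by a JSON object that holds its "fn" and its "kwargs". drive_tool: Moves the arm, as the interface text tells. Its arguments: {"type":"object","properties":{"targets":{"type":"array"},"squeeze":{"type":"number"}},"required":["targets"]}

```bash
mkdir -p pics; ls
cat > h.py <<'E'
import numpy as np, cv2
from cell import arm
def snap(cam,name=None):
    im,d=arm.grab_frame(cam); m=arm.camera_model(cam)
    if name: cv2.imwrite('pics/'+name,im[:,:,::-1])
    return im,d,m
def px2w(m,rc,z=None,depth=None):
    r,c=rc; v=np.array([(c-m['cx'])/m['fx'],(r-m['cy'])/m['fy'],1.0]); P=np.array(m['pose'])
    if depth is not None: return P[:3,:3]@(v*depth)+P[:3,3]
    w=P[:3,:3]@v; return P[:3,3]+w*(z-P[2,3])/w[2]
def cloud(m,d):
    r,c=np.mgrid[:d.shape[0],:d.shape[1]]; P=np.array(m['pose'])
    v=np.stack([(c-m['cx'])/m['fx']*d,(r-m['cy'])/m['fy']*d,d],-1)
    w=v@P[:3,:3].T+P[:3,3]; w[d==0]=np.nan; return w
E
python3 - <<'E'
from h import *
np.set_printoptions(precision=4,suppress=True)
s=arm.observe();print(s)
ims=[]
for cam in ['top','scene']:
    im,d,m=snap(cam,cam+'0.png'); print(cam,m)
    for q in ['bearing_mid','spacer_mid','washer_mid','stopper_a_mid','fork_grip','shaft_tip','shaft_foot','insert','cut_0']:
        for x in arm.mark_of(cam,q):
            r,c=map(int,map(round,x['centre'])); r=min(max(r,0),419);c=min(max(c,0),559)
            print(q,round(x['p'],2),np.round(x['centre'],1),px2w(m,x['centre'],depth=d[r,c]))
    np.savez(cam+'0.npz',im=im,d=d)
E
```

```text
pics
{'t': 0.0, 'q': array([59.0427, 17.6225, 86.3819, -0.001 , 76.1108, -4.2107]), 'qd': array([ 0.0087,  0.0838,  0.0474, -0.0006, -0.0452, -0.038 ]), 'joint_efforts': array([  0.003 , -45.7556, -25.1921,   0.0003,   0.0132,  -0.0001]), 'tool_pos': array([0.2584, 0.5129, 0.2304]), 'tool_rot': array([-179.885 ,   -0.0075,  153.2536]), 'wrist_force': array([ 0.0495, -0.7656,  0.0515]), 'torque': array([-0.0305, -0.0377, -0.0271]), 'finger_force': 0.0, 'grip_width': 0.9975047551101449}
top {'fx': 525.283398771049, 'fy': 525.283398771049, 'cx': 285.08811325128215, 'cy': 209.85165638946225, 'pose': array([[ 0.003 , -0.9759,  0.2181,  0.2488],
       [-1.    , -0.0018,  0.0057, -0.0192],
       [-0.0052, -0.2181, -0.9759,  1.5232],
       [ 0.    ,  0.    ,  0.    ,  1.    ]])}
bearing_mid 0.66 [244.3 194.3] [ 0.4856  0.2559 -0.0026]
spacer_mid 0.67 [248. 224.] [ 0.4748  0.1683 -0.0018]
washer_mid 0.55 [251.1 263.3] [0.4647 0.0526 0.0067]
stopper_a_mid 0.55 [248.9 391.3] [ 0.4653 -0.3106  0.0516]
stopper_a_mid 0.29 [208.7 360.8] [ 0.5885 -0.2324  0.0202]
fork_grip 0.71 [184.  243.2] [0.6
[... 823 characters left out ...]
6 0.0082]
washer_mid 0.67 [255.  235.8] [0.4446 0.0506 0.0137]
stopper_a_mid 0.68 [297.7 379.4] [ 0.46   -0.3068  0.0282]
fork_grip 0.81 [179.7 258.2] [0.6548 0.0988 0.0954]
shaft_tip 0.62 [197.3 275.8] [0.6398 0.0375 0.0669]
shaft_tip 0.62 [263.8 380.9] [ 0.5746 -0.279   0.019 ]
shaft_foot 0.61 [210.5 273.4] [0.6555 0.0512 0.0055]
shaft_foot 0.53 [223.8 366. ] [ 0.6919 -0.2036  0.0287]
shaft_foot 0.39 [264.5 280.3] [ 0.4489 -0.0687  0.0317]
insert 0.72 [253.3 353.4] [ 0.5801 -0.2075  0.0179]
cut_0 0.91 [250.3 349.3] [ 0.5821 -0.1957  0.0213]
cut_0 0.9 [257.2 363.1] [ 0.5778 -0.2333  0.018 ]
cut_0 0.89 [259.  382.3] [ 0.6092 -0.2752  0.0034]
cut_0 0.66 [237.9 329.5] [ 0.6231 -0.1293  0.0028]
```

Run:
```python
import cv2
a=cv2.imread('pics/top0.png')[130:310,150:430]; b=cv2.imread('pics/scene0.png')[120:340,130:430]
cv2.imwrite('pics/top_c.png',cv2.resize(a,(800,514),interpolation=cv2.INTER_CUBIC))
cv2.imwrite('pics/scene_c.png',cv2.resize(b,(800,587),interpolation=cv2.INTER_CUBIC))
```

```text
(no output)
```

View pics/top_c.png

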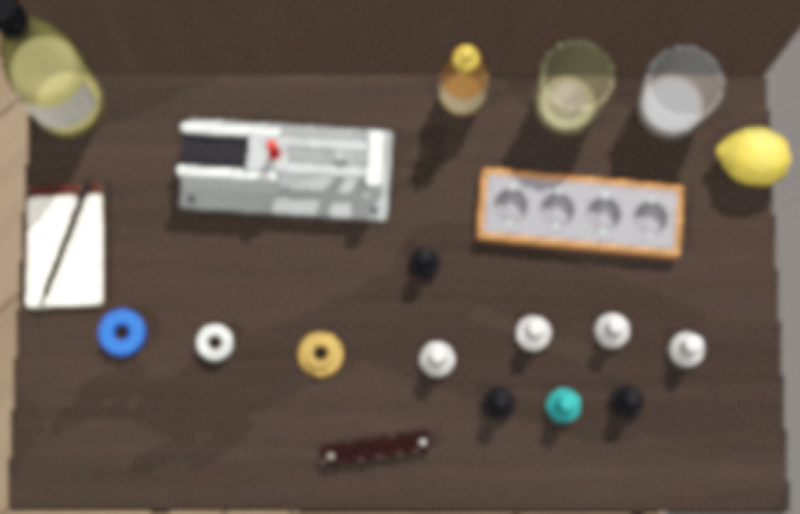

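View pics/scene_c.png

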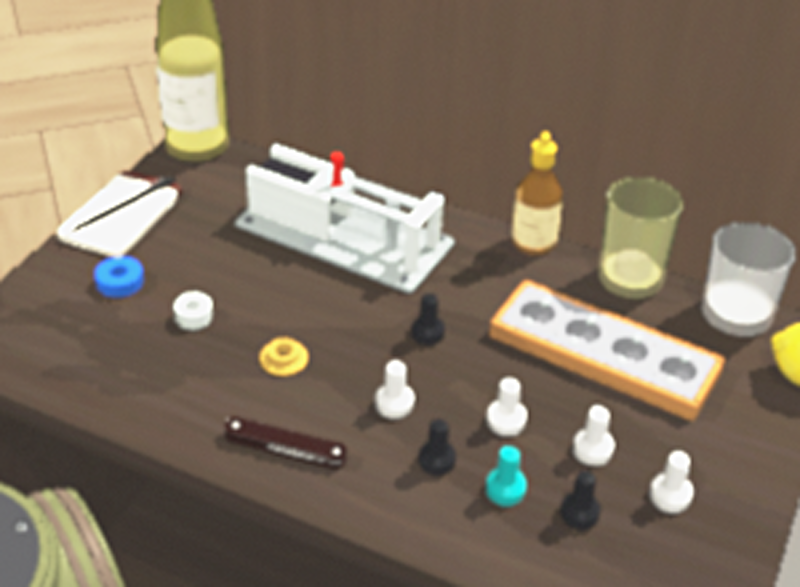

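The pictures show the ring, spacer and washer in a row at top-crop pixels (122,332), (215,343) and (320,353). Four silver stoppers stand at (437,358), (533,332), (612,330) and (688,349). The stand's fork is partly home, with its knob at (273,150), and the insert has four empty cutouts.

Run:
```python
from h import *
np.set_printoptions(precision=4,suppress=True)
for cam in ['top','scene']:
    z=np.load(cam+'0.npz'); im,d=z['im'].astype(int),z['d']; m=arm.camera_model(cam); w=cloud(m,d)
    R,G,B=im[...,0],im[...,1],im[...,2]
    red=(R>150)&(G<80)&(B<80)&(w[...,2]>0.05)
    print(cam,'knob',red.sum(),np.nanmedian(w[red],0),np.nanmax(w[red][:,2]))
    ok=(w[...,0]>.5)&(w[...,0]<.8)&(w[...,1]>-.08)&(w[...,1]<.26)
    pl=ok&(w[...,2]>.004)&(w[...,2]<.013)&(R>120)
    print('plate',cv2.minAreaRect(w[pl][:,:2].astype(np.float32)*1000))
    ins=(w[...,0]>.5)&(w[...,0]<.68)&(w[...,1]<-.08)&(w[...,1]>-.34)&(w[...,2]>.013)&(w[...,2]<.026)
    print('ins',cv2.minAreaRect(w[ins][:,:2].astype(np.float32)*1000))
    sil=(w[...,2]>.04)&(w[...,2]<.056)&(w[...,0]<.54)&(w[...,1]<0)&(R>130)&(B>120)&(abs(R-B)<40)
    n,l,st,ce=cv2.connectedComponentsWithStats(sil.astype(np.uint8))
    for i in range(1,n):
        if st[i,4]>8: print('stop',st[i,4],np.nanmean(w[l==i],0))
    for nm,mk,zt in [('blue',(B>150)&(R<90),.016),('brass',(R>150)&(B<110)&(G>110)&(w[...,2]<.02)&(w[...,0]<.52),.014),('alu',(R>140)&(B>130)&(w[...,1]>.12)&(w[...,1]<.22)&(w[...,0]<.52),.018)]:
        n,l,st,ce=cv2.connectedComponentsWithStats(mk.astype(np.uint8)); i=1+st[1:,4].argmax()
        print(nm,st[i],px2w(m,ce[i][::-1],z=zt-.002))
```

```text
top knob 4 [0.6484 0.1027 0.0891] 0.09251742609934377
plate ((655.471923828125, 62.79304504394531), (122.92010498046875, 291.6011962890625), 4.2733330726623535)
ins ((603.99560546875, -210.52639770507812), (208.39137268066406, 77.66505432128906), 84.36255645751953)
stop 38 [ 0.5092 -0.4205  0.0483]
stop 28 [ 0.4819 -0.2397  0.0461]
stop 29 [ 0.4789 -0.1594  0.0468]
stop 283 [ 0.2311 -0.42    0.048 ]
stop 25 [ 0.4628 -0.315   0.0471]
stop 26 [ 0.4521 -0.0618  0.0471]
blue [184 238  17  17 209] [0.4786 0.2591 0.014 ]
brass [254 246  16  16 139] [0.4549 0.0581 0.012 ]
alu [223 361  31  59 843] [0.0803 0.1373 0.016 ]
scene knob 27 [0.6489 0.1018 0.0931] 0.10198038603710691
plate ((682.1241455078125, 84.3045654296875), (174.1702117919922, 329.0033264160156), 0.6629714965820312)
ins ((603.4314575195312, -208.4025115966797), (208.4844207763672, 79.76557159423828), 84.1751480102539)
stop 36 [ 0.4499 -0.0615  0.0461]
stop 38 [ 0.4774 -0.1596  0.0459]
stop 42 [ 0.48   -0.2395  0.0453]
stop 44 [ 0.4607 -0.3142  0.0459]
blue [166 216  18  15 212] [0.4733 0.2556 0.014 ]
brass [227 246  19  15 163] [0.4504 0.0553 0.012 ]
alu [195 229  15  15 182] [0.4647 0.1621 0.016 ]
```

Request:
{"fn": "drive_tool", "kwargs": {"targets": [[0,0,0,0.15,0],[0,0,0,0.3,0],[0,0,0,0.45,0],[0,0,0,0.6,0],[0,0,0,0.75,0],[0,0,0,0.9,0],[0,0,0,1.05,0],[0,0,0,1.104,0],[0,0,0,1.104,0]]}}

```text
$.targets[0]: bad value
```

Request:
{"fn": "drive_tool", "kwargs": {"targets": [[[-44,-16,0],0.1,-1],[[-89,-32,0],0.2,-1],[[-133,-48,0],0.3,-1],[[-178,-64,0],0.4,-1],[[-222,-80,0],0.5,-1],[[-266,-96,0],0.6,-1],[[-311,-112,0],0.7,-1],[[-355,-128,0],0.8,-1],[[-400,-144,0],0.9,-1],[[-444,-160,0],1.0,-1],[[-489,-176,0],1.1,-1],[[-533,-192,0],1.2,-1]]}}

```text
t: 2.2
tool_pos: [0.6496, 0.1005, 0.2314]
tool_rot: [180.0, -0.0, 84.2]
wrist_force: [0.9, 1.2, 0.1]
grip_width: 1.0
finger_force: 0.0
```

Run:
```python
from h import *
np.set_printoptions(precision=4,suppress=True)
im,d,m=snap('wrist','w1.png'); s=arm.observe(); print(s['t'],s['tool_pos'],s['tool_rot'],s['wrist_force']); print(m)
np.savez('w1.npz',im=im,d=d)
for q in ['fork_grip','shaft_tip','shaft_foot']:
    for x in arm.mark_of('wrist',q):
        r,c=map(int,map(round,x['centre']));r=min(r,419)
        print(q,round(x['p'],2),np.round(x['centre'],1),px2w(m,x['centre'],depth=d[r,c]),px2w(m,x['centre'],z={'fork_grip':.088,'shaft_tip':.075,'shaft_foot':.008}[q]))
```

```text
2.25 [0.6557 0.0941 0.231 ] [179.6002   0.2579  83.7991] [ 5.6667 -3.2238  1.1657]
{'fx': 325.8731394618829, 'fy': 325.8731394618829, 'cx': 278.54860701063814, 'cy': 208.11706950522415, 'pose': array([[ 0.9941, -0.1045, -0.0281,  0.6636],
       [-0.1081, -0.9447, -0.3096,  0.1745],
       [ 0.0058,  0.3108, -0.9504,  0.3728],
       [ 0.    ,  0.    ,  0.    ,  1.    ]])}
fork_grip 0.68 [189.1 281.6] [0.6601 0.1021 0.0984] [0.6599 0.0994 0.088 ]
shaft_tip 0.89 [255.3 284.4] [0.6552 0.0259 0.0727] [0.6553 0.0271 0.075 ]
shaft_tip 0.45 [136.6 108.7] [ 0.4706  0.1576 -0.0042] [0.5111 0.1611 0.075 ]
shaft_foot 0.9 [228.8 283.2] [0.6561 0.0376 0.0295] [0.6556 0.0291 0.008 ]
```

View pics/w1.png

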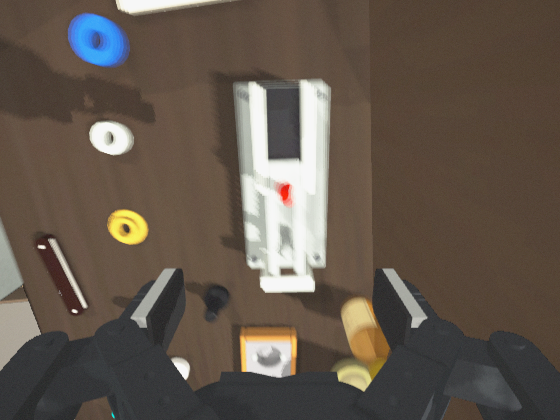

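The wrist view shows the stand with its knob at (row 192, col 286) and the shaft hidden near (255,284), but the arm was still settling. I'll let it settle and measure again.

Request:
{"fn": "drive_tool", "kwargs": {"targets": [[[0,0,0],0,-1],[[0,0,0],0,-1],[[0,0,0],0,-1],[[0,0,0],0,-1],[[0,0,0],0,-1]]}}

```text
t: 2.9
tool_pos: [0.648, 0.1028, 0.2316]
tool_rot: [180.0, 0.0, 84.6]
wrist_force: [-1.3, -0.3, 0.2]
grip_width: 0.999
finger_force: 0.0
```

```bash
cat >> h.py <<'E'
np.set_printoptions(precision=4,suppress=True)
def st():
    s=arm.observe(); print('t',round(s['t'],2),s['tool_pos'],s['tool_rot'],'F',s['wrist_force'],'g',round(s['grip_width'],3),s['finger_force']); return s
def totool(dxyz,yaw):
    a=np.radians(yaw); dx,dy,dz=np.array(dxyz)*1000
    return np.round([dx*np.cos(a)+dy*np.sin(a),dx*np.sin(a)-dy*np.cos(a),-dz],1)
def marks(cam,m,d,qs):
    for q,z in qs.items():
        for x in arm.mark_of(cam,q):
            r,c=x['centre'];r=int(min(max(r,0),419));c=int(min(max(c,0),559))
            print(q,round(x['p'],2),np.round(x['centre'],1),'dep',px2w(m,x['centre'],depth=d[r,c]),'z',px2w(m,x['centre'],z=z))
E
python3 - <<'E'
from h import *
s=st(); im,d,m=snap('wrist','w2.png'); np.savez('w2.npz',im=im,d=d); w=cloud(m,d)
marks('wrist',m,d,{'fork_grip':.088,'shaft_tip':.075,'bearing_mid':.008,'spacer_mid':.009,'washer_mid':.007})
R,G,B=[im[...,i].astype(int) for i in range(3)]
red=(R>150)&(G<80)&(B<80); n,l,stt,ce=cv2.connectedComponentsWithStats(red.astype(np.uint8)); i=1+stt[1:,4].argmax()
print('red',stt[i],np.nanmean(w[l==i],0)); t=(l==i)&(w[...,2]>.097); print('redtop',t.sum(),np.nanmean(w[t],0))
# rails/bridge
b=(w[...,2]>.068)&(w[...,2]<.076)&(w[...,1]<.02)&(w[...,1]>-.04)&(R>100)
print('bridge',cv2.minAreaRect(w[b][:,:2].astype(np.float32)*1000))
b=(w[...,2]>.058)&(w[...,2]<.068)&(w[...,1]>.07)&(w[...,1]<.24)&(w[...,0]>.55)&(w[...,0]<.75)
print('rails',cv2.minAreaRect(w[b][:,:2].astype(np.float32)*1000))
E
```

```text
t 2.9 [0.648  0.1028 0.2316] [179.9842   0.0002  84.5618] F [-1.2557 -0.3155  0.2331] g 0.999 0.0
fork_grip 0.87 [191.4 281.5] dep [0.6513 0.1091 0.0977] z [0.6512 0.1065 0.088 ]
fork_grip 0.56 [378.7 170.5] dep [0.6246 0.1232 0.3127] z [ 0.5089 -0.0954  0.088 ]
shaft_tip 0.77 [254.5 286.4] dep [0.6498 0.0369 0.0746] z [0.6498 0.0371 0.075 ]
shaft_tip 0.41 [139.9 110.6] dep [ 0.4629  0.1612 -0.0006] z [0.5019 0.1655 0.075 ]
bearing_mid 0.6 [40.3 96.6] dep [ 0.4741  0.2621 -0.0004] z [0.4782 0.2603 0.008 ]
spacer_mid 0.79 [136.9 109.5] dep [0.4629 0.1646 0.0002] z [0.4674 0.1651 0.009 ]
spacer_mid 0.63 [371.8 353. ] dep [ 0.7219 -0.1655  0.0277] z [ 0.7255 -0.1843  0.009 ]
washer_mid 0.65 [228.5 122.2] dep [0.451  0.0552 0.0013] z [0.4542 0.0571 0.007 ]
red [276 181  15  22 254] [0.6526 0.107  0.0874]
redtop 113 [0.6525 0.1052 0.0998]
bridge ((691.88037109375, -0.23607254028320312), (14.249531745910645, 145.8682098388672), 86.94924926757812)
rails ((654.3930053710938, 134.48049926757812), (130.365234375, 54.05203628540039), 86.451171875)
```

Request:
{"fn": "drive_tool", "kwargs": {"targets": [[[1,1,30],0,-0.3],[[3,4,70],0,-0.3],[[3,4,110],0,-0.3],[[3,4,130],0,-0.3],[[3,4,130],0,-0.3],[[3,4,130],0,-0.3]]}}

```text
t: 3.8
tool_pos: [0.653, 0.1047, 0.1014]
tool_rot: [-180.0, 0.0, 84.5]
wrist_force: [0.4, 0.5, 0.9]
grip_width: 0.649
finger_force: 0.0
```

Run:
```python
from h import *
st()
z=np.load('w2.npz'); im,d=z['im'],z['d']
# camera pose at w2: recompute from rigid offset
m=arm.camera_model('wrist'); 
from scipy.spatial.transform import Rotation as Ro
def T(s):
    t=np.eye(4);t[:3,:3]=Ro.from_euler('xyz',s['tool_rot'],degrees=True).as_matrix();t[:3,3]=s['tool_pos'];return t
X=np.linalg.inv(T(arm.observe()))@m['pose']; print(X); np.save('X.npy',X)
m['pose']=T(dict(tool_pos=[.648,.1028,.2316],tool_rot=[179.98,0,84.56]))@X
w=cloud(m,d)
b=(w[...,2]>.058)&(w[...,2]<.069)&(w[...,0]>.58)&(w[...,0]<.72)
P=w[b]
lo=[];hi=[]
for y in np.arange(.1,.2,.005):
    q=P[abs(P[:,1]-y)<.003]
    if len(q)>4: lo.append([y,q[:,0].min()]);hi.append([y,q[:,0].max()])
for e in (lo,hi):
    e=np.array(e); f=np.polyfit(e[:,0],e[:,1],1); print(f,np.degrees(np.arctan(f[0])), np.std(e[:,1]-np.polyval(f,e[:,0])), e[0],e[-1])
im,d,m=snap('wrist','w3.png'); w=cloud(m,d)
R,G,B=[im[...,i].astype(int) for i in range(3)]
t=(R>140)&(G<80)&(B<80)&(w[...,2]>.096); print('redtop',t.sum(),np.nanmean(w[t],0), np.nanmin(w[t],0),np.nanmax(w[t],0))
```

```text
t 3.8 [0.653  0.1047 0.1014] [-179.9924    0.0032   84.4915] F [0.383  0.5319 0.9228] g 0.649 0.0
[[-0.0001 -0.9519 -0.3065  0.0802]
 [ 1.      0.0003 -0.0011  0.0003]
 [ 0.0011 -0.3065  0.9519 -0.1421]
 [ 0.      0.      0.      1.    ]]
[0.0561 0.62  ] 3.208512433619571 0.00035858183442524024 [0.1    0.6267] [0.195 0.631]
[0.0529 0.674 ] 3.0297966420344324 0.00028008077797413405 [0.1    0.6791] [0.195  0.6843]
redtop 400 [0.6538 0.1062 0.1004] [0.6482 0.1005 0.0961] [0.6593 0.1106 0.1028]
```

View pics/w3.png

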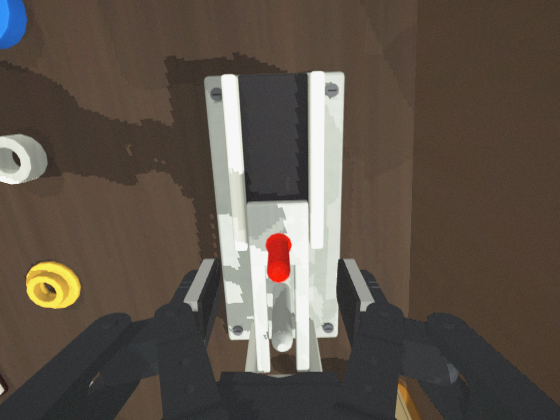

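Close-up: the red knob top sits centred between the pads at (row 243, col 278), and the rails run 3.1° off world y. I'll align to that, grip the knob and draw the fork back.

Request:
{"fn": "drive_tool", "kwargs": {"targets": [[[1,0,15],-0.042,-0.3],[[1,0.5,32],-0.042,-0.3],[[1,0.5,32],-0.042,-0.3],[[1,0.5,32],-0.042,1],[[1,0.5,32],-0.042,1],[[1,0.5,32],-0.042,1],[[1,0.5,32],-0.042,1],[[1,0.5,32],-0.042,1]], "squeeze": 40}}

```text
t: 4.65
tool_pos: [0.6525, 0.1059, 0.0709]
tool_rot: [-180.0, -0.0, 86.9]
wrist_force: [-3.7, 0.0, 5.6]
grip_width: 0.122
finger_force: 39.2
```

Request:
{"fn": "drive_tool", "kwargs": {"targets": [[[10,0,0],0,1],[[20,0,0],0,1],[[30,0,0],0,1],[[40,0,0],0,1],[[50,0,0],0,1],[[60,0,0],0,1],[[65,0,0],0,1],[[65,0,0],0,1]]}}

```text
t: 5.45
tool_pos: [0.6566, 0.1715, 0.0709]
tool_rot: [180.0, -0.0, 86.9]
wrist_force: [-1.7, 1.0, 5.9]
grip_width: 0.126
finger_force: 39.2
```

Request:
{"fn": "drive_tool", "kwargs": {"targets": [[[2,0,0],0,1],[[4,0,0],0,1],[[6,0,0],0,1],[[6,0,0],0,1],[[6,0,0],0,1]]}}

```text
t: 5.95
tool_pos: [0.6569, 0.1757, 0.0709]
tool_rot: [180.0, 0.1, 86.9]
wrist_force: [-3.1, -2.6, 7.0]
grip_width: 0.121
finger_force: 39.3
```

Request:
{"fn": "drive_tool", "kwargs": {"targets": [[[2,0,0],0,1],[[4,0,0],0,1],[[4,0,0],0,1],[[4,0,0],0,1]]}}

```text
t: 6.35
tool_pos: [0.6569, 0.1757, 0.0708]
tool_rot: [-180.0, 0.4, 86.9]
wrist_force: [-2.9, -12.5, 7.2]
grip_width: 0.121
finger_force: 39.4
```

Request:
{"fn": "drive_tool", "kwargs": {"targets": [[[-6,0,0],0,-0.3],[[-6,0,0],0,-0.3],[[-6,0,-40],0,-0.3],[[-30,0,-80],0,-0.3],[[-76,0,-80],0,-0.3],[[-106,0,-80],0,-0.3],[[-106,0,-80],0,-0.3],[[-106,0,-80],0,-0.3],[[-106,0,-80],0,-0.3],[[-106,0,-80],0,-0.3]]}}

```text
t: 7.35
tool_pos: [0.6516, 0.0761, 0.149]
tool_rot: [-180.0, -0.0, 87.0]
wrist_force: [-0.3, -0.2, 0.7]
grip_width: 0.645
finger_force: 0.0
```

Run:
```python
from h import *
st(); im,d,m=snap('wrist','w4.png'); np.savez('w4.npz',im=im,d=d); w=cloud(m,d)
marks('wrist',m,d,{'fork_grip':.088,'shaft_tip':.075,'spacer_mid':.009,'washer_mid':.007})
R,G,B=[im[...,i].astype(int) for i in range(3)]
t=(R>140)&(G<80)&(B<80)&(w[...,2]>.096); print('redtop',t.sum(),np.nanmean(w[t],0))
t=(w[...,2]>.070)&(w[...,2]<.079)&(abs(w[...,0]-.649)<.012)&(abs(w[...,1]-.038)<.012); print('shafttop',t.sum(),np.nanmean(w[t],0), np.nanmin(w[t],0),np.nanmax(w[t],0))
```

```text
t 7.35 [0.6516 0.0761 0.149 ] [-179.9826   -0.0281   86.9849] F [-0.3194 -0.2337  0.7094] g 0.645 0.0
fork_grip 0.78 [ 69.4 276.7] dep [0.6558 0.1735 0.1009] z [0.6558 0.1747 0.088 ]
shaft_tip 0.87 [272.5 278.1] dep [0.6492 0.0362 0.0747] z [0.6492 0.0364 0.075 ]
shaft_tip 0.24 [236.2 277.5] dep [0.649  0.0446 0.0249] z [0.6503 0.0656 0.075 ]
spacer_mid 0.83 [106.1  50.7] dep [ 0.4611  0.1641 -0.0005] z [0.4674 0.1638 0.009 ]
washer_mid 0.78 [226.9  71.5] dep [0.4522 0.0542 0.0004] z [0.4568 0.0565 0.007 ]
redtop 375 [0.6568 0.1734 0.0997]
shafttop 202 [0.6484 0.0393 0.0728] [0.6417 0.0321 0.07  ] [0.6546 0.0446 0.0763]
```

View pics/w4.png

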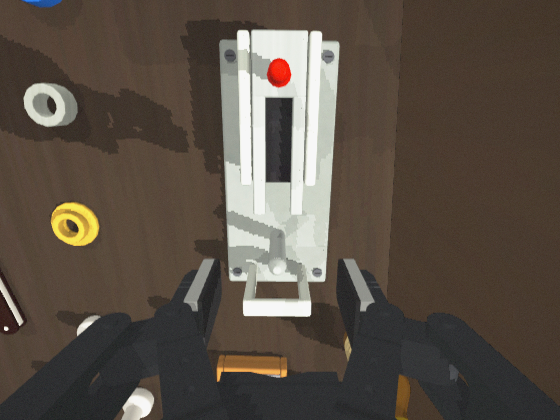

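The fork is fully back against a hard stop, with the knob at (72,279). The bare shaft stands free at (265,278). Next, the bearing.

Request:
{"fn": "drive_tool", "kwargs": {"targets": [[[30,-36,0],0,-0.6],[[60,-73,0],0,-0.6],[[90,-109,0],0,-0.6],[[120,-145,0],0,-0.6],[[150,-182,0],0,-0.6],[[150,-182,0],0,-0.6],[[150,-182,0],0,-0.6],[[150,-182,0],0,-0.6],[[150,-182,0],0,-0.6]]}}

```text
t: 8.5
tool_pos: [0.4794, 0.2337, 0.1494]
tool_rot: [179.9, -0.0, 86.8]
wrist_force: [-0.4, -1.1, 0.6]
grip_width: 0.802
finger_force: 0.0
```

```bash
cat >> h.py <<'E'
def blob(mask,minpx=60):
    n,l,s,c=cv2.connectedComponentsWithStats(mask.astype(np.uint8)); return [(l==i,s[i],c[i]) for i in np.argsort(-s[1:,4])+1 if s[i,4]>minpx]
def ringpos(w,mask,ztop,tol=.003):
    """centre of circle through the points at the top face"""
    t=mask&(abs(w[...,2]-ztop)<tol); p=w[t][:,:2].astype(np.float32)*1000
    (c,r)=cv2.minEnclosingCircle(p); return t.sum(),np.round(c,1),round(r,1),np.round(p.mean(0),1)
E
python3 - <<'E'
from h import *
s=st(); im,d,m=snap('wrist','w5.png'); np.savez('w5.npz',im=im,d=d); w=cloud(m,d)
marks('wrist',m,d,{'bearing_mid':.008,'spacer_mid':.009})
R,G,B=[im[...,i].astype(int) for i in range(3)]
for bl,stt,ce in blob((B>110)&(R<90)&(B-R>60))[:1]:
    print(stt,np.nanpercentile(w[bl][:,2],[5,50,95])); print(ringpos(w,bl,.016))
    h=bl.astype(np.uint8); cs,_=cv2.findContours(h,cv2.RETR_CCOMP,2); 
    for c in cs: print(cv2.contourArea(c), cv2.fitEllipse(c) if len(c)>5 else 0)
E
```

```text
t 8.5 [0.4794 0.2337 0.1494] [179.9429  -0.0046  86.8243] F [-0.3813 -1.0919  0.6063] g 0.802 0.0
bearing_mid 0.93 [170.  272.8] dep [ 0.4754  0.2563 -0.0005] z [0.4756 0.258  0.008 ]
spacer_mid 0.57 [267.3 268.2] dep [ 0.4648  0.1584 -0.0003] z [0.4654 0.1634 0.009 ]
[ 250  142   52   53 1847] [0.0139 0.0154 0.0166]
(np.int64(1787), array([478.1, 259.8]), 22.6, array([478.1, 260.4], dtype=float32))
2089.5 ((275.4530944824219, 168.3515625), (51.498104095458984, 51.86054611206055), 24.13776206970215)
346.0 ((275.6988220214844, 168.64096069335938), (20.914222717285156, 21.345760345458984), 106.68195343017578)
```

Request:
{"fn": "drive_tool", "kwargs": {"targets": [[[26,-3,40],0,-0.6],[[26,-3,80],0,-0.6],[[26,-3,115],0,-0.6],[[26,-3,135],0,-0.6],[[26,-3,145],0,-0.6],[[26,-3,145],0,-0.6],[[26,-3,145],0,1],[[26,-3,145],0,1],[[26,-3,145],0,1],[[26,-3,145],0,1],[[26,-3,145],0,1]], "squeeze": 40}}

```text
t: 9.75
tool_pos: [0.4776, 0.2608, 0.0059]
tool_rot: [179.8, -0.1, 86.9]
wrist_force: [-0.4, -1.5, 7.5]
grip_width: 0.511
finger_force: 40.9
```

Request:
{"fn": "drive_tool", "kwargs": {"targets": [[[0,0,-30],0,1],[[0,0,-70],0,1],[[0,0,-105],0,1],[[0,0,-110],0,1],[[0,0,-110],0,1],[[0,0,-110],0,1]]}}

```text
t: 10.35
tool_pos: [0.4753, 0.2601, 0.1135]
tool_rot: [-179.9, 0.0, 86.9]
wrist_force: [-0.5, -0.7, -1.4]
grip_width: 0.515
finger_force: 41.2
```

Run:
```python
from h import *
s=st(); im,d,m=snap('wrist','w6.png'); w=cloud(m,d)
R,G,B=[im[...,i].astype(int) for i in range(3)]
for bl,stt,ce in blob((B>110)&(R<90)&(B-R>60))[:2]:
    z=np.nanpercentile(w[bl][:,2],[5,50,95]); print(stt,z); print(ringpos(w,bl,z[1]))
```

```text
t 10.35 [0.4753 0.2601 0.1135] [-179.9181    0.0396   86.9121] F [-0.4518 -0.7482 -1.4005] g 0.515 41.16028415970504
[ 232  241   94   85 5218] [0.1214 0.1224 0.1234]
(np.int64(5152), array([475.7, 259.3]), 23.0, array([475.5, 260.3], dtype=float32))
```

View pics/w6.png

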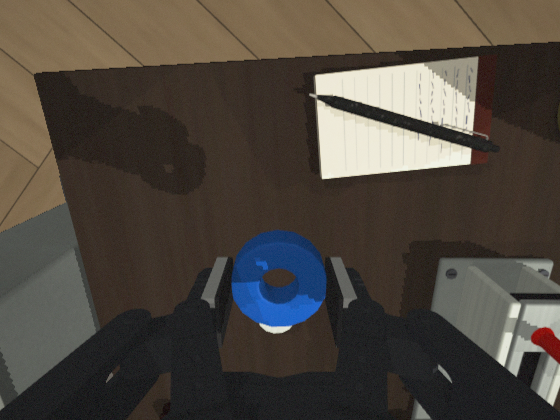

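The bearing is held level between the pads at (row 283, col 279), centred to within 1 mm.

Request:
{"fn": "drive_tool", "kwargs": {"targets": [[[-35,31,0],0,1],[[-70,62,0],0,1],[[-106,93,0],0,1],[[-141,123,0],0,1],[[-176,154,0],0,1],[[-205,178,0],0,1],[[-212,185,0],0,1],[[-212,185,0],0,1],[[-212,185,0],0,1],[[-212,185,0],0,1],[[-212,185,0],0,1]]}}

```text
t: 11.5
tool_pos: [0.6484, 0.0403, 0.1141]
tool_rot: [-179.9, -0.0, 87.0]
wrist_force: [-0.4, 0.2, -1.0]
grip_width: 0.512
finger_force: 41.2
```

Run:
```python
from h import *
s=st(); im,d,m=snap('wrist','w7.png'); w=cloud(m,d); np.savez('w7.npz',im=im,d=d)
R,G,B=[im[...,i].astype(int) for i in range(3)]
for bl,stt,ce in blob((B>110)&(R<90)&(B-R>60))[:2]:
    z=np.nanpercentile(w[bl][:,2],[5,50,95]); print(stt,z); print(ringpos(w,bl,z[1]))
t=(R>140)&(G<80)&(B<80)&(w[...,2]>.096); print('redtop',t.sum(),np.nanmean(w[t],0))
b=np.nan_to_num(abs(w[...,2]-.0725))<.008; b&=(abs(w[...,0]-.649)<.02)&(abs(w[...,1]-.038)<.02); print(b.sum(), np.nanmean(w[b],0) if b.any() else 0)
```

```text
t 11.5 [0.6484 0.0403 0.1141] [-179.9334   -0.0113   87.011 ] F [-0.4323  0.1821 -0.9827] g 0.512 41.185353342443705
[ 231  230   96   97 6890] [0.1129 0.1236 0.1246]
(np.int64(5699), array([648.7,  39.6]), 23.3, array([648.9,  41.1], dtype=float32))
redtop 0 [nan nan nan]
14 [0.6492 0.0447 0.0656]<stdin>:6: RuntimeWarning: Mean of empty slice
```

View pics/w7.png

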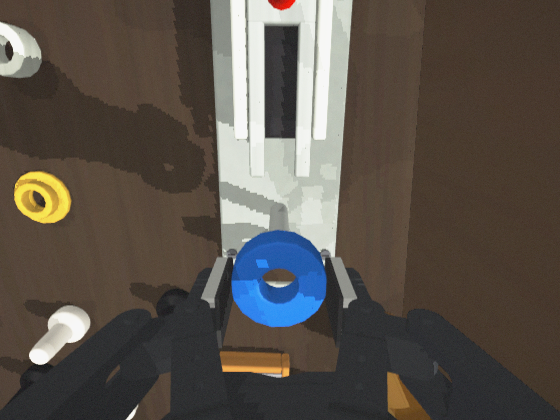

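The ring is over the shaft, its bore at (280,279). The network's estimate puts the shaft about 2 mm further along -y, so I'll shift by that and lower.

Request:
{"fn": "drive_tool", "kwargs": {"targets": [[[-2,0.8,10],0,1],[[-2,0.8,22],0,1],[[-2,0.8,30],0,1],[[-2,0.8,36],0,1],[[-2,0.8,42],0,1],[[-2,0.8,48],0,1],[[-2,0.8,48],0,1],[[-2,0.8,48],0,1]]}}

```text
t: 12.35
tool_pos: [0.6494, 0.0372, 0.0657]
tool_rot: [-179.9, -0.0, 86.9]
wrist_force: [-1.7, 2.3, -2.7]
grip_width: 0.514
finger_force: 41.0
```

Request:
{"fn": "drive_tool", "kwargs": {"targets": [[[0.8,-0.3,10],0,1],[[0.8,-0.3,20],0,1],[[0.8,-0.3,30],0,1],[[0.8,-0.3,40],0,1],[[0.8,-0.3,47],0,1],[[0.8,-0.3,50],0,1],[[0.8,-0.3,52],0,1],[[0.8,-0.3,52],0,1],[[0.8,-0.3,52],0,1]]}}

```text
t: 13.25
tool_pos: [0.65, 0.0376, 0.0141]
tool_rot: [-180.0, -0.0, 86.9]
wrist_force: [-1.8, 2.7, -2.0]
grip_width: 0.519
finger_force: 41.1
```

Request:
{"fn": "drive_tool", "kwargs": {"targets": [[[0.5,-0.3,1],0,1],[[0.5,-0.3,2],0,1],[[0.5,-0.3,2],0,1],[[0.5,-0.3,2],0,1]]}}

```text
t: 13.65
tool_pos: [0.65, 0.0377, 0.014]
tool_rot: [179.9, 0.0, 86.9]
wrist_force: [-4.3, -0.4, 7.9]
grip_width: 0.515
finger_force: 42.0
```

Request:
{"fn": "drive_tool", "kwargs": {"targets": [[[0,0,0],0,-0.4],[[0,0,0],0,-0.4],[[0,0,0],0,-0.4],[[0,0,-40],0,-0.4],[[0,0,-85],0,-0.4],[[0,0,-120],0,-0.4],[[20,-40,-136],0,-0.4],[[45,-85,-136],0,-0.4],[[66,-130,-136],0,-0.4],[[85,-172,-136],0,-0.4],[[92,-188,-136],0,-0.4],[[92,-188,-136],0,-0.4]]}}

```text
t: 14.85
tool_pos: [0.4644, 0.1408, 0.1484]
tool_rot: [-179.9, 0.0, 87.0]
wrist_force: [0.6, 0.2, 0.3]
grip_width: 0.7
finger_force: 0.0
```

Request:
{"fn": "drive_tool", "kwargs": {"targets": [[[0,0,0],0,-0.4],[[0,0,0],0,-0.4],[[0,0,0],0,-0.4]]}}

```text
t: 15.15
tool_pos: [0.4689, 0.1396, 0.1483]
tool_rot: [179.9, -0.0, 86.8]
wrist_force: [0.7, 0.2, -0.3]
grip_width: 0.701
finger_force: 0.0
```

Run:
```python
from h import *
s=st(); im,d,m=snap('wrist','w8.png'); np.savez('w8.npz',im=im,d=d); w=cloud(m,d)
marks('wrist',m,d,{'bearing_mid':.016,'spacer_mid':.009})
R,G,B=[im[...,i].astype(int) for i in range(3)]
for bl,stt,ce in blob((w[...,2]>.012)&(w[...,2]<.022)&(w[...,0]<.52)&(w[...,0]>.42)&(w[...,1]>.1))[:3]:
    print(stt,ce,np.nanpercentile(w[bl][:,2],[5,50,95]),ringpos(w,bl,.018))
for bl,stt,ce in blob((B>110)&(R<90)&(B-R>60))[:1]: print('blue',np.nanmedian(w[bl],0))
```

```text
t 15.15 [0.4689 0.1396 0.1483] [179.93    -0.0028  86.8387] F [ 0.6779  0.1905 -0.31  ] g 0.701 0.0
bearing_mid 0.59 [292.  467.3] dep [0.6405 0.0417 0.0236] z [0.6452 0.0366 0.016 ]
spacer_mid 0.59 [172.6 273.9] dep [ 0.4656  0.1599 -0.0015] z [0.4658 0.1621 0.009 ]
[256 151  40  40 889] [275.4702 170.5354] [0.0152 0.0172 0.0185] (np.int64(849), array([467.4, 164.5]), 16.8, array([467.5, 165.1], dtype=float32))
blue [0.6412 0.0451 0.0227]
```

Request:
{"fn": "drive_tool", "kwargs": {"targets": [[[25,-3,40],0,-0.4],[[25,-3,80],0,-0.4],[[25,-3,115],0,-0.4],[[25,-3,135],0,-0.4],[[25,-3,141],0,-0.4],[[25,-3,141],0,-0.4],[[25,-3,141],0,1],[[25,-3,141],0,1],[[25,-3,141],0,1],[[25,-3,141],0,1],[[25,-3,141],0,1]], "squeeze": 40}}

```text
t: 16.4
tool_pos: [0.4667, 0.1655, 0.0088]
tool_rot: [179.8, -0.1, 86.9]
wrist_force: [0.3, 0.3, 5.9]
grip_width: 0.361
finger_force: 39.9
```

Request:
{"fn": "drive_tool", "kwargs": {"targets": [[[0,0,-30],0,1],[[0,0,-70],0,1],[[0,0,-110],0,1],[[0,0,-110],0,1],[[0,0,-110],0,1],[[0,0,-110],0,1],[[0,0,-110],0,1]]}}

```text
t: 17.1
tool_pos: [0.4641, 0.1649, 0.116]
tool_rot: [-179.8, 0.1, 86.9]
wrist_force: [-0.0, 0.2, -0.8]
grip_width: 0.367
finger_force: 40.0
```

Run:
```python
from h import *
s=st(); im,d,m=snap('wrist','w9.png'); w=cloud(m,d)
p=s['tool_pos']
b=(w[...,2]>p[2]-.005)&(w[...,2]<p[2]+.03)&(np.hypot(w[...,0]-p[0],w[...,1]-p[1])<.0185)
t=b&(w[...,2]>np.nanpercentile(w[b][:,2],50)-.002);print(t.sum(),np.nanpercentile(w[b][:,2],[5,50,95]),ringpos(w,t,np.nanmedian(w[t][:,2])))
tt=[654.4-p[0]*1000]
```

```text
t 17.1 [0.4641 0.1649 0.116 ] [-179.8327    0.053    86.9068] F [-0.0469  0.1885 -0.7722] g 0.367 40.026766285300255
3054 [0.1134 0.1242 0.1383] (np.int64(2623), array([464.3, 165. ]), 18.3, array([464.4, 165.3], dtype=float32))
```

Request:
{"fn": "drive_tool", "kwargs": {"targets": [[[-20,33,0],0,1],[[-42,70,0],0,1],[[-64,105,0],0,1],[[-86,140,0],0,1],[[-106,175,0],0,1],[[-117,192,0],0,1],[[-117,192,0],0,1],[[-117,192,0],0,1],[[-117,192,0],0,1],[[-117,192,0],0,1]]}}

```text
t: 18.15
tool_pos: [0.6493, 0.0389, 0.1169]
tool_rot: [-179.9, -0.0, 87.0]
wrist_force: [0.3, 0.0, 0.5]
grip_width: 0.365
finger_force: 40.0
```

Run:
```python
from h import *
s=st(); im,d,m=snap('wrist','w10.png'); w=cloud(m,d)
p=s['tool_pos']
b=(w[...,2]>p[2]-.005)&(w[...,2]<p[2]+.03)&(np.hypot(w[...,0]-p[0],w[...,1]-p[1])<.0185)
t=b&(abs(w[...,2]-p[2]-.0085)<.003);print(t.sum(),np.nanpercentile(w[b][:,2],[5,50,95]),ringpos(w,t,np.nanmedian(w[t][:,2])))
```

```text
t 18.15 [0.6493 0.0389 0.1169] [-179.8983   -0.0057   86.9653] F [0.2603 0.0185 0.453 ] g 0.365 40.033054277300835
2769 [0.1146 0.1254 0.1388] (np.int64(2736), array([649.5,  39.3]), 18.5, array([649.8,  39.5], dtype=float32))
```

View pics/w10.png

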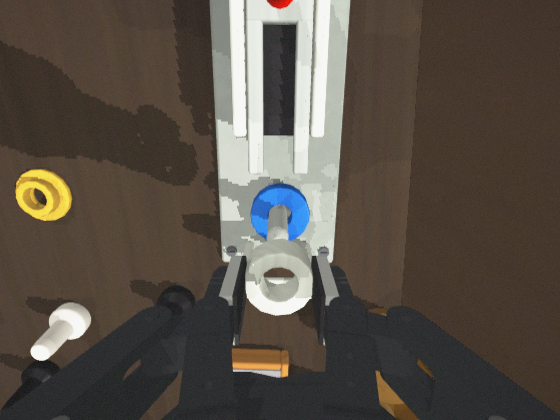

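The bearing lies flat around the shaft at (213,280), and the spacer is held level above the shaft. Lowering it now.

Request:
{"fn": "drive_tool", "kwargs": {"targets": [[[-1.2,0,12],0,1],[[-1.2,0,24],0,1],[[-1.2,0,32],0,1],[[-1.2,0,38],0,1],[[-1.2,0,44],0,1],[[-1.2,0,50],0,1],[[-1.2,0,50],0,1],[[-1.2,0,50],0,1]]}}

```text
t: 19.0
tool_pos: [0.6497, 0.0373, 0.0666]
tool_rot: [-179.9, -0.0, 86.9]
wrist_force: [-2.4, 2.2, -2.7]
grip_width: 0.368
finger_force: 39.9
```

Request:
{"fn": "drive_tool", "kwargs": {"targets": [[[0,0,10],0,1],[[0,0,20],0,1],[[0,0,27],0,1],[[0,0,30],0,1],[[0,0,33],0,1],[[0,0,33],0,1],[[0,0,33],0,1]]}}

```text
t: 19.7
tool_pos: [0.6501, 0.0376, 0.0341]
tool_rot: [-179.9, -0.1, 86.9]
wrist_force: [-2.8, 5.2, -1.8]
grip_width: 0.364
finger_force: 40.0
```

Request:
{"fn": "drive_tool", "kwargs": {"targets": [[[1,-0.8,0.5],0,1],[[1,-0.8,1.5],0,1],[[1,-0.8,2],0,1],[[1,-0.8,2],0,1],[[1,-0.8,2],0,1]]}}

```text
t: 20.2
tool_pos: [0.6502, 0.0378, 0.0329]
tool_rot: [180.0, -0.0, 86.9]
wrist_force: [-3.0, 2.2, 5.7]
grip_width: 0.366
finger_force: 40.6
```

Request:
{"fn": "drive_tool", "kwargs": {"targets": [[[0,0,0],0,-0.4],[[0,0,0],0,-0.4],[[0,0,0],0,-0.4],[[0,0,-40],0,-0.4],[[0,0,-80],0,-0.4],[[0,0,-115],0,-0.4],[[-5,-45,-117],0,-0.4],[[-8,-90,-117],0,-0.4],[[-12,-135,-117],0,-0.4],[[-14,-175,-117],0,-0.4],[[-15,-193,-117],0,-0.4],[[-15,-193,-117],0,-0.4]]}}

```text
t: 21.4
tool_pos: [0.453, 0.0332, 0.1492]
tool_rot: [-179.9, 0.0, 86.9]
wrist_force: [0.3, -0.1, -0.9]
grip_width: 0.704
finger_force: 0.0
```

Request:
{"fn": "drive_tool", "kwargs": {"targets": [[[0,0,0],0,-0.4],[[0,0,0],0,-0.4],[[0,0,0],0,-0.4]]}}

```text
t: 21.7
tool_pos: [0.4583, 0.0332, 0.1494]
tool_rot: [179.9, 0.0, 86.9]
wrist_force: [-0.5, 0.4, -0.2]
grip_width: 0.7
finger_force: 0.0
```

Run:
```python
from h import *
s=st(); im,d,m=snap('wrist','w11.png'); np.savez('w11.npz',im=im,d=d); w=cloud(m,d)
marks('wrist',m,d,{'spacer_mid':.033,'washer_mid':.007})
R,G,B=[im[...,i].astype(int) for i in range(3)]
for bl,stt,ce in blob((R>110)&(R-B>70)&(w[...,2]<.02)&(w[...,0]<.52))[:2]:
    print(stt,ce,np.nanpercentile(w[bl][:,2],[5,50,95]),ringpos(w,bl,.014),ringpos(w,bl,.005))
b=(np.hypot(w[...,0]-.65,w[...,1]-.0378)<.035)&(w[...,2]>.03)&(w[...,2]<.06)
print('stack',b.sum(),np.nanpercentile(w[b][:,2],[10,30,50,70,90]) if b.any() else '')
```

```text
t 21.7 [0.4583 0.0332 0.1494] [179.9195   0.0008  86.8978] F [-0.5315  0.4223 -0.1653] g 0.7 0.0
spacer_mid 0.76 [188.1 510.5] dep [0.6414 0.0398 0.0422] z [0.648  0.0371 0.033 ]
washer_mid 0.82 [168.9 274.6] dep [ 0.4558  0.0567 -0.0015] z [0.456  0.0584 0.007 ]
washer_mid 0.39 [409.4 416. ] dep [ 0.5955 -0.2136  0.0192] z [ 0.6014 -0.2282  0.007 ]
[   0    0   68   90 4176] [27.1485 39.0704] [-0.7673 -0.7641 -0.761 ] (np.int64(0), array([0., 0.]), 0.0, array([nan, nan], dtype=float32)) (np.int64(0), array([0., 0.]), 0.0, array([nan, nan], dtype=float32))
[  20   31   66   80 2118] [57.2007 76.7573] [-0.7674 -0.7642 -0.7609] (np.int64(0), array([0., 0.]), 0.0, array([nan, nan], dtype=float32)) (np.int64(0), array([0., 0.]), 0.0, array([nan, nan], dtype=float32))
stack 1622 [0.034  0.0399 0.041  0.0419 0.053 ]h.py:31: RuntimeWarning: Mean of empty slice.
  (c,r)=cv2.minEnclosingCircle(p); return t.sum(),np.round(c,1),round(r,1),np.round(p.mean(0),1)
  ret = um.true_divide(
```

Run:
```python
from h import *
z=np.load('w11.npz'); w=cloud(arm.camera_model('wrist'),z['d']); 
b=(w[...,2]>.0025)&(w[...,2]<.02)&(np.hypot(w[...,0]-.456,w[...,1]-.058)<.03)
print(b.sum(),np.nanpercentile(w[b][:,2],[5,30,50,70,95]),ringpos(w,b,.014,.002),ringpos(w,b,.005,.002))
```

```text
1509 [0.0032 0.0042 0.0049 0.0123 0.0139] (np.int64(498), array([456.2,  57.9]), 14.7, array([456.1,  58.2], dtype=float32)) (np.int64(852), array([456.1,  57.9]), 21.6, array([456.1,  59.7], dtype=float32))
```

Request:
{"fn": "drive_tool", "kwargs": {"targets": [[[24.5,-3.5,40],0,-0.4],[[24.5,-3.5,80],0,-0.4],[[24.5,-3.5,115],0,-0.4],[[24.5,-3.5,135],0,-0.4],[[24.5,-3.5,141.5],0,-0.4],[[24.5,-3.5,141.5],0,-0.4],[[24.5,-3.5,141.5],0,1],[[24.5,-3.5,141.5],0,1],[[24.5,-3.5,141.5],0,1],[[24.5,-3.5,141.5],0,1],[[24.5,-3.5,141.5],0,1]], "squeeze": 50}}

```text
t: 22.95
tool_pos: [0.4556, 0.058, 0.0094]
tool_rot: [179.8, -0.0, 86.9]
wrist_force: [-0.0, 0.2, 5.4]
grip_width: 0.302
finger_force: 48.9
```

Request:
{"fn": "drive_tool", "kwargs": {"targets": [[[0,0,-30],0,1],[[0,0,-70],0,1],[[0,0,-110],0,1],[[0,0,-110],0,1],[[0,0,-110],0,1],[[0,0,-110],0,1],[[0,0,-110],0,1]]}}

```text
t: 23.65
tool_pos: [0.4528, 0.0579, 0.1166]
tool_rot: [-179.8, 0.0, 86.9]
wrist_force: [0.0, 0.0, -1.4]
grip_width: 0.302
finger_force: 49.3
```

Run:
```python
from h import *
s=st(); im,d,m=snap('wrist','w12.png'); w=cloud(m,d)
p=s['tool_pos']; R,G,B=[im[...,i].astype(int) for i in range(3)]
b=(w[...,2]>p[2]-.012)&(w[...,2]<p[2]+.02)&(np.hypot(w[...,0]-p[0],w[...,1]-p[1])<.025)&(R-B>60)
z=np.nanpercentile(w[b][:,2],[5,25,50,75,95]);print(b.sum(),z,ringpos(w,b,z[3],.002),ringpos(w,b,z[0],.002))
```

```text
t 23.65 [0.4528 0.0579 0.1166] [-179.8217    0.0151   86.9026] F [ 0.0337  0.0245 -1.3832] g 0.302 49.33613073080778
3710 [0.1098 0.1114 0.1157 0.1202 0.1211] (np.int64(1613), array([452.5,  58.8]), 16.1, array([453.2,  58.9], dtype=float32)) (np.int64(1289), array([452.9,  57.9]), 22.1, array([454.5,  67.3], dtype=float32))
```

Request:
{"fn": "drive_tool", "kwargs": {"targets": [[[-2,35,0],0,1],[[-4,75,0],0,1],[[-6,115,0],0,1],[[-8,150,0],0,1],[[-9,180,0],0,1],[[-10,197,0],0,1],[[-10,197,0],0,1],[[-10,197,0],0,1],[[-10,197,0],0,1],[[-10,197,0],0,1]]}}

```text
t: 24.7
tool_pos: [0.6488, 0.0376, 0.1175]
tool_rot: [-179.9, 0.0, 86.9]
wrist_force: [1.3, 1.0, -1.2]
grip_width: 0.303
finger_force: 49.4
```

Run:
```python
from h import *
s=st(); im,d,m=snap('wrist','w13.png'); w=cloud(m,d)
p=s['tool_pos']; R,G,B=[im[...,i].astype(int) for i in range(3)]
b=(w[...,2]>p[2]-.012)&(w[...,2]<p[2]+.02)&(np.hypot(w[...,0]-p[0],w[...,1]-p[1])<.025)&(R-B>60)
z=np.nanpercentile(w[b][:,2],[5,25,50,75,95]);print(b.sum(),z,ringpos(w,b,z[3],.002),ringpos(w,b,z[0],.002))
```

```text
t 24.7 [0.6488 0.0376 0.1175] [-179.897     0.0044   86.9203] F [ 1.2999  0.9635 -1.208 ] g 0.303 49.41429924219847
3696 [0.1111 0.1126 0.1169 0.1214 0.1222] (np.int64(1621), array([649.5,  37.3]), 15.5, array([649.5,  38.6], dtype=float32)) (np.int64(1267), array([649.1,  37.8]), 22.2, array([650.4,  47.1], dtype=float32))
```

Request:
{"fn": "drive_tool", "kwargs": {"targets": [[[0.7,0.3,12],0,1],[[0.7,0.3,24],0,1],[[0.7,0.3,32],0,1],[[0.7,0.3,38],0,1],[[0.7,0.3,44],0,1],[[0.7,0.3,50],0,1],[[0.7,0.3,50],0,1],[[0.7,0.3,50],0,1]]}}

```text
t: 25.55
tool_pos: [0.6504, 0.038, 0.0675]
tool_rot: [-179.9, 0.0, 86.9]
wrist_force: [-1.4, -0.8, -0.6]
grip_width: 0.305
finger_force: 49.3
```

Request:
{"fn": "drive_tool", "kwargs": {"targets": [[[0,0,6],0,1],[[0,0,12],0,1],[[0,0,15],0,1],[[0,0,17],0,1],[[0,0,18],0,1],[[0,0,18],0,1],[[0,0,18],0,1]]}}

```text
t: 26.25
tool_pos: [0.6505, 0.038, 0.0514]
tool_rot: [180.0, 0.0, 86.9]
wrist_force: [-5.6, -0.3, 10.2]
grip_width: 0.306
finger_force: 50.9
```

Request:
{"fn": "drive_tool", "kwargs": {"targets": [[[0,0,0],0,-0.4],[[0,0,0],0,-0.4],[[0,0,0],0,-0.4],[[0,0,-30],0,-0.4],[[0,0,-70],0,-0.4],[[20,0,-98],0,-0.4],[[60,-1,-98],0,-0.4],[[60,-1,-98],0,-0.4],[[60,-1,-98],0,-0.4],[[60,-1,-98],0,-0.4]]}}

```text
t: 27.25
tool_pos: [0.6526, 0.0975, 0.147]
tool_rot: [-179.9, 0.0, 86.9]
wrist_force: [0.3, -0.4, 0.2]
grip_width: 0.704
finger_force: 0.0
```

Run:
```python
from h import *
s=st(); im,d,m=snap('wrist','w14.png'); w=cloud(m,d)
R,G,B=[im[...,i].astype(int) for i in range(3)]
b=(R-B>60)&(R>100)&(np.hypot(w[...,0]-.65,w[...,1]-.038)<.03)&(w[...,2]>.03)
print(b.sum(),np.nanpercentile(w[b][:,2],[5,25,50,75,95]),ringpos(w,b,.047,.002),ringpos(w,b,.056,.002))
t=(R>140)&(G<80)&(B<80)&(w[...,2]>.096); print('redtop',t.sum(),np.nanmean(w[t],0))
```

```text
t 27.25 [0.6526 0.0975 0.147 ] [-179.9285    0.0436   86.9137] F [ 0.2709 -0.3983  0.194 ] g 0.704 0.0
1450 [0.0449 0.0462 0.047  0.0546 0.0559] (np.int64(801), array([650.3,  38.2]), 21.7, array([650.8,  44.1], dtype=float32)) (np.int64(428), array([650.4,  38. ]), 14.9, array([651.1,  41. ], dtype=float32))
redtop 343 [0.6569 0.1737 0.0997]
```

View pics/w14.png

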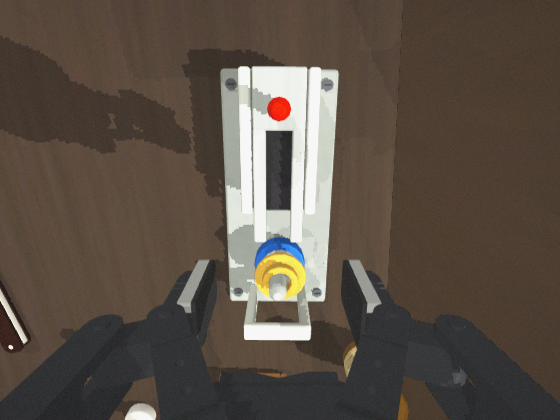

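The stack is seated: the flange top reads 47 mm and the hub top 56 mm. Now I'll grip the knob at (109,279) and push the fork home.

Request:
{"fn": "drive_tool", "kwargs": {"targets": [[[40,0,0],0,-0.4],[[77,0,10],0,-0.4],[[77,0,35],0,-0.4],[[77,0,60],0,-0.4],[[77,0,76],0,-0.4],[[77,0,76],0,-0.4],[[77,0,76],0,1],[[77,0,76],0,1],[[77,0,76],0,1],[[77,0,76],0,1],[[77,0,76],0,1]], "squeeze": 40}}

```text
t: 28.4
tool_pos: [0.6569, 0.1748, 0.0732]
tool_rot: [180.0, -0.0, 86.9]
wrist_force: [-2.9, -0.8, 6.7]
grip_width: 0.121
finger_force: 39.5
```

Request:
{"fn": "drive_tool", "kwargs": {"targets": [[[-10,0,0],0,1],[[-20,0,0],0,1],[[-30,0,0],0,1],[[-40,0,0],0,1],[[-50,0,0],0,1],[[-60,0,0],0,1],[[-70,0,0],0,1],[[-75,0,0],0,1],[[-75,0,0],0,1]]}}

```text
t: 29.3
tool_pos: [0.6522, 0.0995, 0.0732]
tool_rot: [-180.0, 0.0, 86.9]
wrist_force: [-4.9, -1.8, 7.9]
grip_width: 0.122
finger_force: 39.6
```

Request:
{"fn": "drive_tool", "kwargs": {"targets": [[[-2,0,0],0,1],[[-4,0,0],0,1],[[-6,0,0],0,1],[[-7,0,0],0,1],[[-7,0,0],0,1],[[-7,0,0],0,1]]}}

```text
t: 29.9
tool_pos: [0.652, 0.0969, 0.0732]
tool_rot: [-180.0, -0.3, 86.9]
wrist_force: [-4.6, 9.4, 5.9]
grip_width: 0.124
finger_force: 39.6
```

Request:
{"fn": "drive_tool", "kwargs": {"targets": [[[4,0,0],0,-0.4],[[4,0,0],0,-0.4],[[4,0,-30],0,-0.4],[[4,0,-65],0,-0.4],[[-10,-1,-105],0,-0.4],[[-50,-6,-130],0.02,-0.4],[[-95,-10,-157],0.045,-0.4],[[-142,-15,-157],0.045,-0.4],[[-190,-20,-157],0.045,-0.4],[[-238,-25,-157],0.045,-0.4],[[-280,-30,-157],0.045,-0.4],[[-289,-30,-157],0.045,-0.4]]}}

```text
t: 31.1
tool_pos: [0.6062, -0.1996, 0.2289]
tool_rot: [180.0, 0.2, 84.0]
wrist_force: [0.5, -0.2, 0.6]
grip_width: 0.699
finger_force: 0.0
```

Request:
{"fn": "drive_tool", "kwargs": {"targets": [[[0,0,0],0,-0.4],[[0,0,0],0,-0.4],[[0,0,0],0,-0.4],[[0,0,0],0,-0.4]]}}

```text
t: 31.5
tool_pos: [0.6075, -0.1923, 0.2288]
tool_rot: [-180.0, -0.0, 84.5]
wrist_force: [0.3, 0.3, -0.4]
grip_width: 0.703
finger_force: 0.0
```

Run:
```python
from h import *
s=st(); im,d,m=snap('wrist','w15.png'); np.savez('w15.npz',im=im,d=d); np.save('w15p.npy',m['pose']); w=cloud(m,d)
marks('wrist',m,d,{'cut_0':.004,'stopper_a_mid':.024})
# rim holes
top=(abs(w[...,2]-.020)<.004)&(w[...,0]>.55)&(w[...,0]<.66)&(w[...,1]<-.09)&(w[...,1]>-.33)
print('rect',cv2.minAreaRect(w[top][:,:2].astype(np.float32)*1000))
low=(w[...,2]<.0125)&(w[...,0]>.56)&(w[...,0]<.65)&(w[...,1]<-.1)&(w[...,1]>-.32)
for bl,stt,ce in blob(low,100): print(stt,np.round(ce,1),px2w(m,ce[::-1],z=.02),ringpos(w,bl,.004,.003))
```

```text
t 31.5 [ 0.6075 -0.1923  0.2288] [-179.9965   -0.0168   84.4524] F [ 0.2961  0.3469 -0.4338] g 0.703 0.0
cut_0 0.88 [168.6 276.6] dep [ 0.6061 -0.1829  0.0041] z [ 0.6061 -0.1829  0.004 ]
cut_0 0.84 [129.8 273.4] dep [ 0.6068 -0.1398  0.0033] z [ 0.6068 -0.1397  0.004 ]
cut_0 0.67 [209.8 273.7] dep [ 0.5977 -0.232   0.003 ] z [ 0.5978 -0.2317  0.004 ]
cut_0 0.64 [246.7 277.4] dep [ 0.5974 -0.2799  0.0034] z [ 0.5975 -0.2797  0.004 ]
stopper_a_mid 0.96 [290.2 167.8] dep [ 0.4664 -0.3068  0.0384] z [ 0.4599 -0.3153  0.024 ]
rect ((603.6698608398438, -209.1193389892578), (206.66893005371094, 74.22227478027344), 84.5855941772461)
[ 227   88   84  135 1289] [250.6 126.6] [ 0.5837 -0.133   0.02  ] (np.int64(72), array([ 606.2, -159.9]), 72.9, array([ 583.5, -131.2], dtype=float32))
[ 308  123   14  149 1074] [313.6 219.8] [ 0.6428 -0.2429  0.02  ] (np.int64(30), array([ 645.1, -234.9]), 84.3, array([ 644.1, -247.2], dtype=float32))
[261 112  32  33 799] [276.3 127.6] [ 0.6105 -0.1366  0.02  ] (np.int64(776), array([ 610.2, -137.5]), 17.2, array([ 610.3, -137.5], dtype=float32))
[262 158  30  30 681] [276.5 172.1] [ 0.606  -0.1837  0.02  ] (np.int64(650), array([ 605.6, -185.9]), 16.9, array([ 605.7, -186.4], dtype=float32))
[263 200  29  28 584] [276.8 213.2] [ 0.6016 -0.2309  0.02  ] (np.int64(540), array([ 601.3, -234.5]), 16.8, array([ 601. , -235.4], dtype=float32))
[264 240  27  24 511] [277.  251.3] [ 0.5971 -0.2782  0.02  ] (np.int64(458), array([ 596.7, -282.9]), 16.3, array([ 596.5, -284.5], dtype=float32))
```

View pics/w15.png

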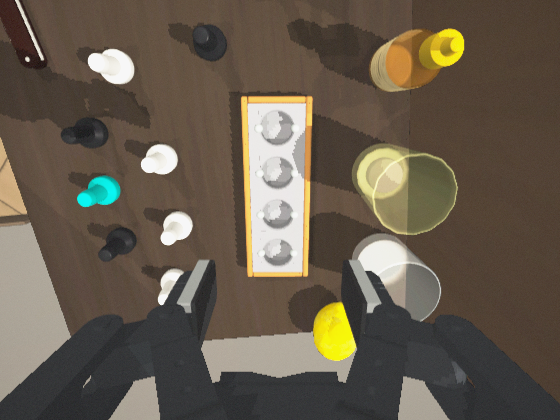

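The insert's four empty cutouts are at (127,276), (172,276), (213,277) and (251,277). The four silver stoppers are at (64,112), (158,160), (226,177) and (285,172). I'll measure the stem tops from this same frame.

Run:
```python
from h import *
z=np.load('w15.npz'); m=arm.camera_model('wrist'); m['pose']=np.load('w15p.npy'); w=cloud(m,z['d']); im=z['im']
b=(w[...,2]>.0455)&(w[...,2]<.053)&(w[...,0]<.56)&(w[...,0]>.35)
for bl,s,c in blob(b,12): p=w[bl]*1000; print(s[4],np.round(p.mean(0),1),'mm-mid',np.round((p.min(0)+p.max(0))/2,1),np.ptp(p,axis=0).round(),im[bl].mean(0).round())
```

```text
254 [551.9 -48.4  47.5] mm-mid [551.9 -48.3  47.4] [15. 15.  4.] [61. 61. 62.]
247 [453.  -61.2  47.4] mm-mid [453.  -61.3  47.6] [15. 15.  4.] [246. 245. 245.]
215 [ 531.1 -418.9   49. ] mm-mid [ 528.4 -418.6   49.3] [63.  4.  7.] [173. 165. 152.]
205 [ 408.7 -123.1   47.5] mm-mid [ 407.6 -123.1   47.6] [16. 15.  4.] [53. 52. 53.]
186 [ 479.6 -158.7   47.5] mm-mid [ 479.  -158.8   47.5] [15. 15.  4.] [245. 244. 243.]
174 [ 406.  -187.6   47.5] mm-mid [ 405.9 -187.9   47.5] [15. 14.  4.] [ 12. 238. 233.]
153 [ 410.8 -251.7   47.5] mm-mid [ 410.2 -251.5   47.6] [15. 15.  4.] [62. 61. 61.]
149 [ 482.7 -238.6   47.4] mm-mid [ 482.2 -238.6   47.5] [15. 15.  4.] [245. 245. 244.]
73 [ 461.4 -311.8   47.6] mm-mid [ 461.9 -312.9   47.4] [12. 13.  4.] [245. 245. 243.]
13 [ 426.5 -419.    52. ] mm-mid [ 426.6 -419.2   51.5] [8. 2. 3.] [176. 167. 154.]
```

Request:
{"fn": "drive_tool", "kwargs": {"targets": [[[-20,-40,40],0,0],[[-40,-80,80],0,0],[[-58,-120,110],0,0],[[-58,-120,130],0,0],[[-58,-120,130],0,0],[[-58,-120,150],0,0],[[-58,-120,180],0,0],[[-58,-120,200],0,0],[[-58,-120,206],0,0],[[-58,-120,206],0,0],[[-58,-120,206],0,0]], "squeeze": 70}}

```text
t: 32.75
tool_pos: [0.4838, -0.2403, 0.0241]
tool_rot: [179.9, 0.1, 84.4]
wrist_force: [-0.1, -0.4, 0.5]
grip_width: 0.498
finger_force: 0.0
```

Request:
{"fn": "drive_tool", "kwargs": {"targets": [[[0,0,0],0,1],[[0,0,0],0,1],[[0,0,0],0,1],[[0,0,0],0,1],[[0,0,-15],0,1],[[0,0,-35],0,1],[[0,0,-45],0,1],[[0,0,-45],0,1],[[0,0,-45],0,1]]}}

```text
t: 33.65
tool_pos: [0.4819, -0.2398, 0.0678]
tool_rot: [180.0, 0.0, 84.3]
wrist_force: [-0.7, 0.6, -1.4]
grip_width: 0.165
finger_force: 68.6
```

```bash
cat >> h.py <<'E'
def held():
    s=st(); im,d,m=snap('wrist'); w=cloud(m,d); p=s['tool_pos']
    b=(w[...,2]>p[2]+.020)&(w[...,2]<p[2]+.032)&(np.hypot(w[...,0]-p[0],w[...,1]-p[1])<.014)&(im.min(-1)>100)
    for bl,ss,c in blob(b,30)[:2]:
        q=w[bl]*1000; zt=np.percentile(q[:,2],80); q=q[q[:,2]>zt-2.5]; print(len(q),'top z',zt.round(1),'mid',np.round((q.min(0)+q.max(0))/2,1),'mean',q.mean(0).round(1),np.ptp(q,axis=0).round(1))
    return im,d,m,w
E
python3 -c "
from h import *
held()"
```

```text
t 33.65 [ 0.4819 -0.2398  0.0678] [179.9829   0.0076  84.3212] F [-0.6836  0.5904 -1.4203] g 0.165 68.58495271706488
889 top z 90.8 mid [ 481.9 -237.3   90.3] mean [ 482.  -237.3   90.3] [14.5 16.1  3.9]
```

Request:
{"fn": "drive_tool", "kwargs": {"targets": [[[6,40,0],0,1],[[12,80,0],0,1],[[15,110,0],0,1],[[16,118.5,0],0,1],[[16,118.5,0],0,1],[[16,118.5,0],0,1],[[16,118.5,0],0,1],[[16,118.5,0],0,1]]}}

```text
t: 34.5
tool_pos: [0.5999, -0.2355, 0.0677]
tool_rot: [-179.9, -0.0, 84.3]
wrist_force: [-0.1, 1.1, -0.5]
grip_width: 0.165
finger_force: 68.7
```

Run:
```python
from h import *
im,d,m,w=held(); cv2.imwrite('pics/w16.png',im[:,:,::-1])
low=(w[...,2]<.0125)&(w[...,0]>.58)&(w[...,0]<.63)&(w[...,1]<-.1)&(w[...,1]>-.32)
for bl,stt,ce in blob(low,100): print(stt,np.round(ce,1),px2w(m,ce[::-1],z=.02),ringpos(w,bl,.004,.003))
top=(abs(w[...,2]-.020)<.004)&(w[...,0]>.55)&(w[...,0]<.66)&(w[...,1]<-.06)&(w[...,1]>-.33)
print('rect',cv2.minAreaRect(w[top][:,:2].astype(np.float32)*1000))
```

```text
t 34.5 [ 0.5999 -0.2355  0.0677] [-179.9172   -0.0212   84.2871] F [-0.0903  1.1363 -0.5207] g 0.165 68.68178903474472
893 top z 91.3 mid [ 600.7 -233.9   90.7] mean [ 600.7 -233.4   90.8] [14.3 15.5  3.8]
[ 251   34   60   67 3102] [280.   66.9] [ 0.6109 -0.1375  0.02  ] (np.int64(2944), array([ 611. , -137.1]), 17.3, array([ 611. , -136.6], dtype=float32))
[ 253  126   56   57 2446] [280.5 153.4] [ 0.6066 -0.1836  0.02  ] (np.int64(2318), array([ 606.5, -185.3]), 17.3, array([ 606.5, -185.4], dtype=float32))
[256 206  51  34 962] [281.9 219.3] [ 0.6035 -0.2242  0.02  ] (np.int64(953), array([ 602.1, -233.3]), 16.9, array([ 603. , -229.9], dtype=float32))
rect ((604.2569580078125, -208.55731201171875), (207.055419921875, 74.3915786743164), 84.59696197509766)
```

View pics/w16.png

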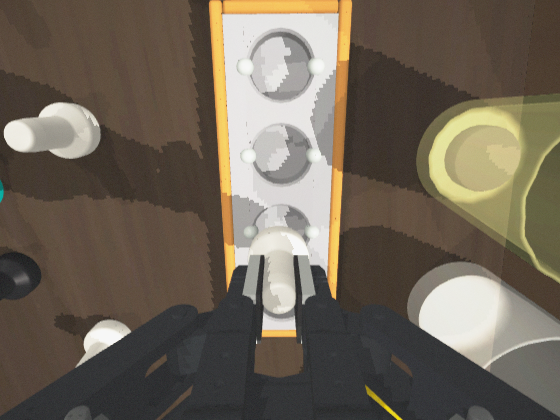

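The stopper is held just over the third cutout, whose visible far edge is at about (215,282). It needs about 1 mm of correction in x, then I'll lower it.

Request:
{"fn": "drive_tool", "kwargs": {"targets": [[[0.8,1.2,6],0,1],[[0.8,1.2,14],0,1],[[0.8,1.2,20],0,1],[[0.8,1.2,24],0,1],[[0.8,1.2,27],0,1],[[0.8,1.2,27],0,1],[[0.8,1.2,27],0,1]]}}

```text
t: 35.25
tool_pos: [0.6021, -0.2348, 0.0403]
tool_rot: [-179.9, -0.0, 84.3]
wrist_force: [-2.0, -0.6, -1.7]
grip_width: 0.167
finger_force: 68.6
```

Request:
{"fn": "drive_tool", "kwargs": {"targets": [[[0,0,2],0,1],[[0,0,4],0,1],[[0,0,6],0,1],[[0,0,8],0,1],[[0,0,10],0,1],[[0,0,12],0,1],[[0,0,12],0,1],[[0,0,12],0,1]]}}

```text
t: 36.05
tool_pos: [0.6022, -0.2345, 0.0283]
tool_rot: [-179.9, -0.0, 84.3]
wrist_force: [-1.9, 0.9, -1.4]
grip_width: 0.163
finger_force: 69.1
```

Request:
{"fn": "drive_tool", "kwargs": {"targets": [[[0,0,0.7],0,1],[[0,0,1.4],0,1],[[0,0,2],0,1],[[0,0,2.5],0,1],[[0,0,2.5],0,1],[[0,0,2.5],0,1]]}}

```text
t: 36.65
tool_pos: [0.6023, -0.2346, 0.0282]
tool_rot: [-180.0, -0.0, 84.3]
wrist_force: [-6.3, 3.3, 11.3]
grip_width: 0.166
finger_force: 70.9
```

Request:
{"fn": "drive_tool", "kwargs": {"targets": [[[0,0,1.5],0,1],[[0,0,1.5],0,1],[[0,0,-2.5],0,0],[[0,0,-2.5],0,0],[[0,0,-2.5],0,0],[[0,0,-30],0,0],[[0,0,-60],0,0],[[0,0,-95],0,0],[[0,0,-95],0,0],[[0,0,-95],0,0]]}}

```text
t: 37.65
tool_pos: [0.6039, -0.2354, 0.1221]
tool_rot: [179.8, 0.1, 84.3]
wrist_force: [-0.6, -0.4, -0.3]
grip_width: 0.503
finger_force: 0.0
```

```bash
cat >> h.py <<'E'
def tops():
    s=st(); im,d,m=snap('wrist'); w=cloud(m,d)
    b=(w[...,2]>.044)&(w[...,2]<.058)&(w[...,0]<.66)&(w[...,0]>.35)&(im.min(-1)>120)&(w[...,1]>-.4)
    for bl,ss,c in blob(b,40):
        q=w[bl]*1000; zt=np.percentile(q[:,2],85); q=q[q[:,2]>zt-2.5]; print(len(q),'top z',zt.round(1),'mid',np.round((q.min(0)+q.max(0))/2,1),np.ptp(q,axis=0).round(1))
    return im,d,m,w
E
python3 -c "
from h import *
tops()"
```

```text
t 37.65 [ 0.6039 -0.2354  0.1221] [179.8441   0.0524  84.3275] F [-0.6195 -0.3947 -0.3072] g 0.503 0.0
446 top z 47.3 mid [ 478.4 -157.8   46.8] [15.6 15.   3.9]
357 top z 50.6 mid [ 600.3 -232.4   49.9] [15.  15.1  3.5]
```

Request:
{"fn": "drive_tool", "kwargs": {"targets": [[[-40,-45,0],0,0],[[-80,-90,0],0,0],[[-108,-130,0],0,0],[[-108,-130,0],0,0],[[-108,-130,0],0,0],[[-108,-130,0],0,0],[[-108,-130,0],0,0]]}}

```text
t: 38.4
tool_pos: [0.4635, -0.329, 0.1205]
tool_rot: [-180.0, -0.0, 84.4]
wrist_force: [0.7, -0.5, -0.2]
grip_width: 0.503
finger_force: 0.0
```

```bash
python3 -c "
from h import *
tops()"
```

```text
t 38.4 [ 0.4635 -0.329   0.1205] [-179.9747   -0.0493   84.3632] F [ 0.7123 -0.5144 -0.1977] g 0.503 0.0
584 top z 52.0 mid [ 601.4 -233.3   51.5] [15.7 15.2  3.9]
362 top z 48.2 mid [ 463.  -313.8   47.5] [14.9 14.4  3.5]
```

Request:
{"fn": "drive_tool", "kwargs": {"targets": [[[15,-2,30],0,0],[[15,-2,65],0,0],[[15,-2,90],0,0],[[15,-2,96.5],0,0],[[15,-2,96.5],0,0],[[15,-2,96.5],0,0],[[15,-2,96.5],0,1],[[15,-2,96.5],0,1],[[15,-2,96.5],0,1],[[15,-2,96.5],0,1]]}}

```text
t: 39.45
tool_pos: [0.463, -0.3151, 0.0263]
tool_rot: [179.9, 0.1, 84.3]
wrist_force: [-1.8, 0.5, 7.0]
grip_width: 0.165
finger_force: 68.4
```

Request:
{"fn": "drive_tool", "kwargs": {"targets": [[[0,0,-20],0,1],[[0,0,-45],0,1],[[15,40,-45],0,1],[[30,80,-45],0,1],[[42,118,-45],0,1],[[46,130.5,-45],0,1],[[46,130.5,-45],0,1],[[46,130.5,-45],0,1],[[46,130.5,-45],0,1],[[46,130.5,-45],0,1]]}}

```text
t: 40.45
tool_pos: [0.5949, -0.2818, 0.0697]
tool_rot: [-179.9, -0.0, 84.3]
wrist_force: [-0.2, 0.6, -2.0]
grip_width: 0.16
finger_force: 68.8
```

```bash
python3 -c "
from h import *
held()"
```

```text
t 40.45 [ 0.5949 -0.2818  0.0697] [-179.9138   -0.0232   84.2552] F [-0.2463  0.6394 -2.0402] g 0.16 68.76052019797498
799 top z 91.3 mid [ 595.5 -280.6   91.1] mean [ 595.7 -280.2   90.8] [13.8 15.6  2.8]
```

Request:
{"fn": "drive_tool", "kwargs": {"targets": [[[0,1.8,6],0,1],[[0,1.8,14],0,1],[[0,1.8,20],0,1],[[0,1.8,24],0,1],[[0,1.8,28],0,1],[[0,1.8,28],0,1],[[0,1.8,28],0,1]]}}

```text
t: 41.2
tool_pos: [0.5975, -0.2812, 0.041]
tool_rot: [-179.9, -0.0, 84.3]
wrist_force: [-2.0, -0.0, -5.0]
grip_width: 0.159
finger_force: 68.5
```

Request:
{"fn": "drive_tool", "kwargs": {"targets": [[[0,0,2],0,1],[[0,0,4],0,1],[[0,0,6],0,1],[[0,0,8],0,1],[[0,0,10],0,1],[[0,0,12],0,1],[[0,0,13.5],0,1],[[0,0,13.5],0,1],[[0,0,13.5],0,1]]}}

```text
t: 42.1
tool_pos: [0.5986, -0.282, 0.0303]
tool_rot: [179.9, 0.0, 84.3]
wrist_force: [-6.6, 0.8, 12.6]
grip_width: 0.163
finger_force: 70.5
```

Request:
{"fn": "drive_tool", "kwargs": {"targets": [[[0,0,1.5],0,1],[[0,0,1.5],0,1],[[0,0,-2.5],0,0],[[0,0,-2.5],0,0],[[0,0,-2.5],0,0],[[0,0,-30],0,0],[[0,0,-65],0,0],[[0,0,-92],0,0],[[25,-35,-92],0,0],[[50,-70,-92],0,0],[[75,-105,-92],0,0],[[92,-129,-92],0,0]]}}

```text
t: 43.3
tool_pos: [0.4767, -0.1753, 0.1197]
tool_rot: [-179.9, -0.1, 84.3]
wrist_force: [0.7, 0.5, 0.0]
grip_width: 0.498
finger_force: 0.0
```

Request:
{"fn": "drive_tool", "kwargs": {"targets": [[[0,0,0],0,0],[[0,0,0],0,0],[[0,0,0],0,0],[[0,0,0],0,0]]}}

```text
t: 43.7
tool_pos: [0.4808, -0.1784, 0.1203]
tool_rot: [179.9, 0.0, 84.3]
wrist_force: [0.7, -0.3, -0.2]
grip_width: 0.501
finger_force: 0.0
```

```bash
python3 -c "
from h import *
tops()"
```

```text
t 43.7 [ 0.4808 -0.1784  0.1203] [179.9151   0.0318  84.306 ] F [ 0.6717 -0.2736 -0.1778] g 0.501 0.0
567 top z 48.0 mid [452.1 -60.7  47.5] [15.3 15.1  4. ]
319 top z 51.4 mid [ 600.9 -233.1   50.7] [15.4 15.2  3.6]
367 top z 48.0 mid [ 478.5 -158.3   47.6] [14.8 15.   3.6]
```

Request:
{"fn": "drive_tool", "kwargs": {"targets": [[[20,-4,30],0,0],[[20,-4,65],0,0],[[20,-4,90],0,0],[[20,-4,96],0,0],[[20,-4,96],0,0],[[20,-4,96],0,0],[[20,-4,96],0,1],[[20,-4,96],0,1],[[20,-4,96],0,1],[[20,-4,96],0,1]]}}

```text
t: 44.75
tool_pos: [0.4784, -0.1576, 0.0257]
tool_rot: [179.8, 0.1, 84.3]
wrist_force: [-1.3, 0.9, 5.3]
grip_width: 0.16
finger_force: 68.2
```

Request:
{"fn": "drive_tool", "kwargs": {"targets": [[[0,0,-20],0,1],[[0,0,-45],0,1],[[-4,40,-45],0,1],[[-9,80,-45],0,1],[[-13,118,-45],0,1],[[-14,132,-45],0,1],[[-14,132,-45],0,1],[[-14,132,-45],0,1],[[-14,132,-45],0,1],[[-14,132,-45],0,1]]}}

```text
t: 45.75
tool_pos: [0.6055, -0.1837, 0.0693]
tool_rot: [-179.9, -0.0, 84.3]
wrist_force: [0.2, -0.3, -1.7]
grip_width: 0.159
finger_force: 68.7
```

```bash
python3 -c "
from h import *
held()"
```

```text
t 45.75 [ 0.6055 -0.1837  0.0693] [-179.9084   -0.0221   84.3147] F [ 0.2362 -0.29   -1.7149] g 0.159 68.71080727651133
829 top z 91.4 mid [ 605.8 -184.3   91.1] mean [ 605.8 -183.9   90.9] [14.  15.3  3.5]
```

Request:
{"fn": "drive_tool", "kwargs": {"targets": [[[-0.9,0.5,6],0,1],[[-0.9,0.5,14],0,1],[[-0.9,0.5,20],0,1],[[-0.9,0.5,24],0,1],[[-0.9,0.5,28],0,1],[[-0.9,0.5,28],0,1],[[-0.9,0.5,28],0,1]]}}

```text
t: 46.5
tool_pos: [0.6061, -0.1847, 0.0402]
tool_rot: [-179.8, -0.0, 84.3]
wrist_force: [-3.4, -0.2, -4.3]
grip_width: 0.158
finger_force: 68.2
```

Request:
{"fn": "drive_tool", "kwargs": {"targets": [[[0,0,2],0,1],[[0,0,4],0,1],[[0,0,6],0,1],[[0,0,8],0,1],[[0,0,10],0,1],[[0,0,12],0,1],[[0,0,13.5],0,1],[[0,0,13.5],0,1],[[0,0,13.5],0,1]]}}

```text
t: 47.4
tool_pos: [0.607, -0.1846, 0.0296]
tool_rot: [-180.0, -0.0, 84.3]
wrist_force: [-7.8, 1.8, 10.9]
grip_width: 0.16
finger_force: 70.6
```

Request:
{"fn": "drive_tool", "kwargs": {"targets": [[[0,0,1.5],0,1],[[0,0,1.5],0,1],[[0,0,-2.5],0,0],[[0,0,-2.5],0,0],[[0,0,-2.5],0,0],[[0,0,-30],0,0],[[0,0,-65],0,0],[[0,0,-92],0,0],[[22,-40,-92],0,0],[[44,-82,-92],0,0],[[66,-123,-92],0,0],[[88,-163,-92],0,0]]}}

```text
t: 48.6
tool_pos: [0.4534, -0.0806, 0.1197]
tool_rot: [179.9, -0.0, 84.3]
wrist_force: [0.5, 1.5, 0.1]
grip_width: 0.498
finger_force: 0.0
```

Request:
{"fn": "drive_tool", "kwargs": {"targets": [[[0,0,0],0,0],[[0,0,0],0,0],[[0,0,0],0,0],[[0,0,0],0,0]]}}

```text
t: 49.0
tool_pos: [0.4563, -0.0823, 0.1201]
tool_rot: [179.9, 0.0, 84.3]
wrist_force: [0.6, 0.2, -0.2]
grip_width: 0.498
finger_force: 0.0
```

```bash
python3 -c "
from h import *
tops()"
```

```text
t 49.0 [ 0.4563 -0.0823  0.1201] [179.8686   0.0237  84.3033] F [ 0.5955  0.1713 -0.2495] g 0.498 0.0
150 top z 55.8 mid [619.9   3.7  55.7] [ 5.2 14.1  4.6]
277 top z 51.3 mid [ 604.6 -185.1   50.6] [15.8 15.6  3.5]
378 top z 47.9 mid [451.9 -60.5  47.5] [14.8 15.   3.9]
```

Request:
{"fn": "drive_tool", "kwargs": {"targets": [[[21,-6.5,30],0,0],[[21,-6.5,65],0,0],[[21,-6.5,90],0,0],[[21,-6.5,96],0,0],[[21,-6.5,96],0,0],[[21,-6.5,96],0,0],[[21,-6.5,96],0,1],[[21,-6.5,96],0,1],[[21,-6.5,96],0,1],[[21,-6.5,96],0,1]]}}

```text
t: 50.05
tool_pos: [0.451, -0.0602, 0.0251]
tool_rot: [179.8, 0.0, 84.3]
wrist_force: [-0.3, 0.5, 6.7]
grip_width: 0.164
finger_force: 68.3
```

Request:
{"fn": "drive_tool", "kwargs": {"targets": [[[0,0,-20],0,1],[[0,0,-45],0,1],[[-14,40,-45],0,1],[[-28,80,-45],0,1],[[-42,118,-45],0,1],[[-56,154,-45],0,1],[[-60.5,167,-45],0,1],[[-60.5,167,-45],0,1],[[-60.5,167,-45],0,1],[[-60.5,167,-45],0,1],[[-60.5,167,-45],0,1]]}}

```text
t: 51.15
tool_pos: [0.6082, -0.1357, 0.0688]
tool_rot: [-179.9, -0.0, 84.4]
wrist_force: [-0.4, -0.0, -1.0]
grip_width: 0.164
finger_force: 68.7
```

```bash
python3 -c "
from h import *
held()"
```

```text
t 51.15 [ 0.6082 -0.1357  0.0688] [-179.9074   -0.0199   84.35  ] F [-0.3817 -0.0456 -1.0003] g 0.164 68.69623929411844
898 top z 91.5 mid [ 608.8 -135.6   91. ] mean [ 608.9 -135.    90.9] [14.6 15.8  3.8]
```

Request:
{"fn": "drive_tool", "kwargs": {"targets": [[[-1.6,2,5],0,1],[[-1.6,2,12],0,1],[[-1.6,2,18],0,1],[[-1.6,2,18],0,1],[[-1.6,2,24],0,1],[[-1.6,2,28],0,1],[[-1.6,2,28],0,1],[[-1.6,2,28],0,1]]}}

```text
t: 52.0
tool_pos: [0.6103, -0.1381, 0.0401]
tool_rot: [-179.8, -0.0, 84.3]
wrist_force: [-2.2, -0.6, -1.3]
grip_width: 0.164
finger_force: 68.6
```

Request:
{"fn": "drive_tool", "kwargs": {"targets": [[[0,0,2],0,1],[[0,0,4],0,1],[[0,0,6],0,1],[[0,0,8],0,1],[[0,0,10],0,1],[[0,0,12],0,1],[[0,0,13.5],0,1],[[0,0,13.5],0,1],[[0,0,13.5],0,1]]}}

```text
t: 52.9
tool_pos: [0.6115, -0.1382, 0.029]
tool_rot: [180.0, -0.0, 84.3]
wrist_force: [-7.2, 2.3, 14.0]
grip_width: 0.162
finger_force: 70.9
```

Request:
{"fn": "drive_tool", "kwargs": {"targets": [[[0,0,1.5],0,1],[[0,0,1.5],0,1],[[0,0,-2.5],0,0],[[0,0,-2.5],0,0],[[0,0,-2.5],0,0],[[0,0,-30],0,0],[[0,0,-70],0,0],[[0,0,-115],0,0],[[0,-30,-160],0,0],[[0,-50,-200],0,0],[[0,-50,-200],0,0],[[0,-50,-200],0,0]]}}

```text
t: 54.1
tool_pos: [0.5631, -0.1337, 0.2287]
tool_rot: [179.7, 0.0, 84.3]
wrist_force: [1.0, -0.3, -1.7]
grip_width: 0.497
finger_force: 0.0
```

Run:
```python
from h import *
im,d,m,w=tops(); cv2.imwrite('pics/end_w.png',im[:,:,::-1])
im,d,m=snap('scene')
cv2.imwrite('pics/end_s.png',cv2.resize(im[110:330,130:430],(800,587),interpolation=cv2.INTER_CUBIC)[:,:,::-1])
```

```text
t 54.1 [ 0.5631 -0.1337  0.2287] [179.7462   0.0451  84.3188] F [ 1.0033 -0.3281 -1.6561] g 0.497 0.0
175 top z 50.3 mid [ 609.4 -137.9   49.6] [14.5 14.8  3.2]
157 top z 50.1 mid [ 604.1 -184.9   49.6] [14.  14.7  4. ]
106 top z 50.1 mid [ 595.  -280.2   49.2] [12.4 15.6  3.2]
85 top z 50.0 mid [ 597.  -232.3   49.3] [ 8.2 15.8  3.7]
21 top z 56.7 mid [621.1   3.   56. ] [ 7.1 12.4  3.3]
```

View pics/end_w.png

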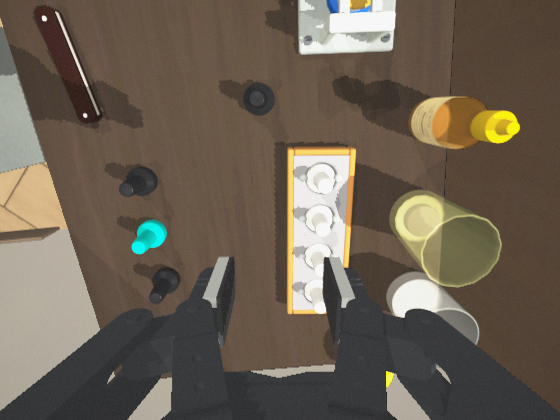

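View pics/end_s.png

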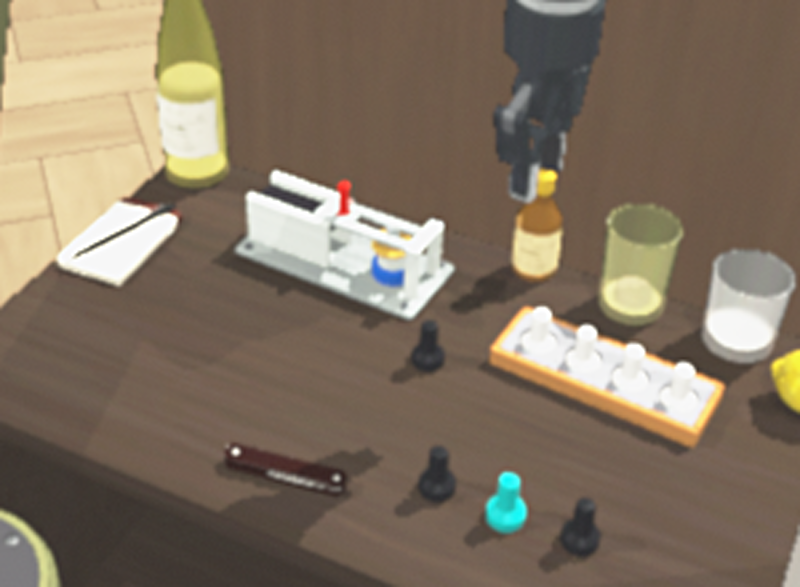

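All four stoppers are in the insert with equal stem heights, the stack is under the fork, and the bystanders are unmoved. Before handing in, I'll check the knob position once from the fixed cameras.

Run:
```python
from h import *
for cam in ['scene','top']:
    im,d,m=snap(cam); w=cloud(m,d); R,G,B=[im[...,i].astype(int) for i in range(3)]
    r=(R>150)&(G<80)&(B<80)&(w[...,2]>.05); print(cam,r.sum(),np.nanmedian(w[r],0))
```

```text
scene 30 [0.6471 0.0941 0.0915]
top 4 [0.6465 0.0937 0.0948]
```

Request:
{"fn": "drive_tool", "kwargs": {"targets": [[[150,-20,-40],0,0],[[150,-20,-40],0,0],[[150,-20,-40],0,0],[[150,-20,-40],0,0],[[150,-20,-40],0,0],[[150,-20,-40],0,0],[[150,-20,-40],0,0]]}}

```text
t: 55.0
tool_pos: [0.5567, 0.0165, 0.2661]
tool_rot: [-179.9, 0.0, 84.2]
wrist_force: [-0.1, -0.9, -0.7]
grip_width: 0.497
finger_force: 0.0
```

Run:
```python
from h import *
s=st(); im,d,m=snap('wrist'); w=cloud(m,d); R,G,B=[im[...,i].astype(int) for i in range(3)]
t=(R>140)&(G<80)&(B<80)&(w[...,2]>.096); print('redtop',t.sum(),np.nanmean(w[t],0))
```

```text
t 55.0 [0.5567 0.0165 0.2661] [-179.8781    0.0398   84.2411] F [-0.1428 -0.945  -0.6986] g 0.497 0.0
redtop 134 [0.6508 0.096  0.0998]
```

```bash
python3 -c "
from cell import arm
print(arm.close_job())"
```

```text
the job is handed in; nothing more can be done
None
```

I handed the job in at about 55 s: the pump is back together with the fork pushed home over the seated ring, spacer and washer, all four silver stoppers are pressed fully into the insert, and the bottles, glasses and look-alikes were left alone.

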